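Stack the reagent cases in the dry cabinet

TASK

Put the reagent cases away in the dry cabinet: pull its tray out to the stop, lift the flat drying-agent cassette off it, and stack all the cases lying on the bench in one square column inside the tray's outline, long sides along the outline's long side, with no large case on top of a small one. Lay the cassette flat and square on top of the column, then push the tray fully home with the column still standing square, and let go. Leave the beaker, the cuvette rack and the jar where they are.

Things in the scene. Friction and masses are not known exactly. Their poses are not given: they have to be found in the camera images.
- large0: closed large reagent case, white plastic with a grey seam and a pale top label, 110 x 64 x 38 mm (x, y, z), about 240 g, rigid, flat top and bottom. Origin at the centre of its underside; x along its long side, z up. Lies flat on the bench at the start. May be absent.
- large1: closed large reagent case, white plastic with a grey seam and a pale top label, 110 x 64 x 38 mm (x, y, z), about 240 g, rigid, flat top and bottom. Origin at the centre of its underside; x along its long side, z up. Lies flat on the bench at the start. May be absent.
- large2: closed large reagent case, white plastic with a grey seam and a pale top label, 110 x 64 x 38 mm (x, y, z), about 240 g, rigid, flat top and bottom. Origin at the centre of its underside; x along its long side, z up. Lies flat on the bench at the start. May be absent.
- small0: closed small reagent case, white plastic with a grey seam and a pale top label, 90 x 52 x 30 mm (x, y, z), about 150 g, rigid, flat top and bottom. Origin at the centre of its underside; x along its long side, z up. Lies flat on the bench at the start. May be absent.
- small1: closed small reagent case, white plastic with a grey seam and a pale top label, 90 x 52 x 30 mm (x, y, z), about 150 g, rigid, flat top and bottom. Origin at the centre of its underside; x along its long side, z up. Lies flat on the bench at the start. May be absent.
- cassette: flat metal drying-agent cassette, a slab 100 x 60 x 18 mm (x, y, z) perforated with dark holes on both faces, about 200 g; either face may be up. Origin at the centre of one face (the underside at the start), x along its long side, z to the other face. At the start it lies on the tray, inside the cabinet.
- tray (a joint): how far the cabinet's tray is pulled out, in m: 0 fully home, 0.17 out at its stop. It slides level with about 2.5 N of friction and stays where it is left.
- tray_mark (a point): centre of the black rectangular outline (122 x 76 mm outside) printed on the tray, on the tray's upper face, 21 mm above the bench; it travels with the tray. The tray slides out along this frame's -x; the outline's long side lies along x; z up.
- tray_knob (a point): centre of the top of the tray's knob: an upright black post, diameter 20 mm, standing 50 mm above the tray's face near its front end, 142 mm from the mark along the mark's -x. With the tray home it stands 67 mm in front of the cabinet's open front. Grip it from above.
- cabinet: fixed clear acrylic cabinet on a grey base, 150 deep (x) x 170 wide (y) x 260 mm high, open only at its front, which faces its -x. Origin at the centre of its underside. Inside 160 mm wide, 233 mm clear above the tray. Tray 110 mm wide, from 67 mm behind the mark to 158 mm before it; when home, the mark is at the cabinet's middle.
- beaker: bystander: glass beaker, diameter 64 mm, height 75 mm; origin at the centre of its underside.
- rack: bystander: low grey cuvette rack, 50 x 130 x 28 mm with short capped cuvettes standing up to 60 mm; origin at the centre of its underside.
- jar: bystander: closed screw-top jar, diameter 56 mm, height 85 mm; origin at the centre of its underside.
Things that resemble listed ones, but are neither listed nor needed, are in the scene too. Leave any blue or green look-alike of the large1 alone.

How it is judged (in metres and radians):
On the way, in this order (a step that is already met when the one before it is completed fails the run):
1. the tray is pulled out to its stop (value of joint tray above 0.162 m), for 0.2 s.
2. with the tray out, all cases and the cassette stand in one square column on the outline (horizontal distance between each of large0, large1, large2, small0, small1, cassette and tray_mark below 0.012 m and linear speed of each of large0, large1, large2, small0, small1, cassette below 0.03 m/s and angle between the x axis of each of large0, large1, large2, small0, small1, cassette and the x axis of tray_mark, either way round below 0.12 rad and angle between each of large0, large1, large2, small0, small1's own z axis and vertical below 0.1 rad and z of each of cassette, small0, small1 in the frame of large0 above 0.02 m and z of each of cassette, small0, small1 in the frame of large1 above 0.02 m and z of each of cassette, small0, small1 in the frame of large2 above 0.02 m and z of cassette in the frame of small0 above 0.02 m and z of cassette in the frame of small1 above 0.02 m and angle between the z axis of cassette and the z axis of tray_mark, either way round below 0.1 rad and value of joint tray above 0.14 m), for 0.3 s.
At the end, for the whole second after the job is handed in: Tray home within 6 mm; all cases present upright and the cassette flat (0.1 rad), at rest, centres within 12 mm of the outline's centre from above; their long sides within 0.12 rad of the outline's; every large case below every small one, the cassette on top (horizontal distance between each of large0, large1, large2, small0, small1, cassette and tray_mark below 0.012 m and linear speed of each of large0, large1, large2, small0, small1, cassette below 0.03 m/s and angle between the x axis of each of large0, large1, large2, small0, small1, cassette and the x axis of tray_mark, either way round below 0.12 rad and angle between each of large0, large1, large2, small0, small1's own z axis and vertical below 0.1 rad and z of each of cassette, small0, small1 in the frame of large0 above 0.02 m and z of each of cassette, small0, small1 in the frame of large1 above 0.02 m and z of each of cassette, small0, small1 in the frame of large2 above 0.02 m and z of cassette in the frame of small0 above 0.02 m and z of cassette in the frame of small1 above 0.02 m and angle between the z axis of cassette and the z axis of tray_mark, either way round below 0.1 rad and value of joint tray below 0.006 m); the robot touches nothing.
It fails at once if the beaker is disturbed (moved more than 30 mm) (distance of beaker from where it was at the start of the episode above 0.03 m).
It fails at once if the rack is disturbed (moved more than 30 mm) (distance of rack from where it was at the start of the episode above 0.03 m).
It fails at once if the jar is disturbed (moved more than 30 mm) (distance of jar from where it was at the start of the episode above 0.03 m).
Of large0, large1, large2, small0, small1 only 3 to 4 are there at a start; the rules pass over those that are not, and their reading is None.
At some moment in a run one of cassette may be knocked a few centimetres aside while the robot is not near it.
It also fails if it takes over 210 s, if anything falls off the work surface, if the arm or the gripper's body presses on something with over 40 N, if the wrist force passes 120 N, or if a joint passes its speed limit or range.

ROBOT

A 6-joint arm with a two-finger parallel gripper is mounted at the origin on the work surface. World frame = base frame: x ahead of the robot, y to its left, z up, the work surface at z = 0. Lengths are in m, angles in degrees, forces in N, time in s.
With the tool pointing down it reaches from about 0.25 to 0.725 m from the base axis. Payload 9.7 kg.
Tool frame: the origin (TCP) lies on the centre line of the jaws, within the pads' length; the fingertips stand tip_extent ahead of it and the grasp point (between the pads) lies 3 mm ahead of it (tip_extent is the distance from the TCP to the fingertips, in m); z points along the fingers, y is the line along which they close (so a half turn about z gives the same grasp; the last joint's range is limited). The gripper opens to 85 mm and grips with 20 to 120 N. Pads are 22 mm wide; open, the fingers measure 114 mm over their backs; the gripper's body (76 mm by 85 mm) begins 54 mm behind the grasp point. The pads swing forward as they close: fully open they stand 13 mm farther back than shut.
Start: joints at [76.261, 4.979, 10.078, 95.1, 0, 90], TCP at [0.131, 0.534, 0.253] pointing down, gripper open.
Joint ranges: [-179.16, 179.16], [-48.56, 103.87], [-65.8, 70.77], [-126.05, 130.52], [-82.76, 87.17], [-180, 180]. Speed limits (degrees/s): [127.2, 127.2, 147.25, 180, 180, 180].

INTERFACE

Orientations are given as [roll, pitch, yaw] about the fixed x, y, z axes, in that order (R = Rz(yaw) Ry(pitch) Rx(roll)).
In Python, from workcell import * gives the robot as it stands.
- The arm moves only by the tool servo_tool, never from a script. Its argument "rows" is a list of rows, each an object with "offset": the shift along the tool's x, y, z as a fraction of full scale, a list of three; "yaw": the turn about the tool's z as a fraction of full scale; "claw": the closure, from 0 (fully open) to 1 (shut). A call has 1 to 12 rows; each row is the pose to reach, as a shift and turn from the pose commanded when the call began, along the tool's axes at that moment, turning the shorter way round; what a row does not reach only later rows make up. Full scale, the value 1, is 0.1 m for a shift and pi rad for a turn. A row lasts 1/8 s, in which the tool goes at most 62.5 mm and 10.7 degrees, less where a joint would pass 70% of its speed; a pose out of reach is approached as far as the arm can. A call with a number of a shift or a turn outside -1 to 1 is refused whole. A call with a gripper value outside its range is refused whole. The fingers move at their own pace and stop on an object; "squeeze" is the grip in N (left out, the last holds). Time passes only in rows, so rows that repeat a pose let the fingers close. It gives the time, the measured TCP pose, the force, the opening and the grip force at its end, in the units of the state.
- get_obs(): the state, without advancing time (a new reading comes with each control period).
- camera(name): name is "side" or "top" or "wrist"; returns (picture, depth): 420x560x3 uint8, red, green, blue; 420x560 float32, m along the optical axis (not along the pixel's ray), 0 where there is no reading.
- camera_info(name): a dict with "fx", "fy", "cx", "cy" (pixels), "cam_to_world" (4x4, takes a point from camera to world coordinates); the wrist camera has in their place "hand_eye" (4x4, takes a point from camera to tool coordinates, whose origin is the TCP and whose axes are the flange's). Camera axes: x right, y up, looking along -z (the intrinsics and any distortion apply to the point x, -y, -z); pixel columns grow to the right and rows downward; lengths in m; the calibration is good to about 2 mm. A picture is of the moment at which its call begins: read the wrist's pose just before it. camera_info takes no time and is no camera call.
- job_done(): hands the job in; it is judged then, once.
The state is a dict: "time": time; "q": joint angles; "qd": joint speeds; "joint_efforts": joint torques, N m; "ee_pos": TCP position; "tcp_rot": TCP orientation; "wrist_force": force on the tool from outside, world axes, zero at the start; "torque": the same for the moment, N m; "opening": finger opening in m; "grasp_force": force on a finger pad.
Only numpy, scipy, OpenCV 4.12 (cv2) and the standard library are available. Lean on these libraries where they do the work, as an engineer would, in place of code of your own. Each camera call takes 0.05 s, during which the arm holds its last target. There are 200 camera calls.

## Working session

There is one attempt and no reset: what is moved stays moved. The work goes in short steps, Python scripts to look and compute and a tool call to move; the robot and the scene stay as the last step left them, time stands still between calls to the robot, and variables do not carry over. Pictures are saved under pics/ and viewed, at most 14 in all, crops included, and the job is handed in when it is done.

Besides the shell and the picture viewer there is one more tool, called after ">>>" by a JSON object that holds its "fn" and its "kwargs". servo_tool: Moves the arm, as the interface text tells. Its arguments: {"type":"object","properties":{"rows":{"type":"array"},"squeeze":{"type":"number"}},"required":["rows"]}

```bash
ls; mkdir -p pics
python3 - <<'E'
from workcell import *
import cv2,numpy as np
o=get_obs();print(o)
for n in["side","top","wrist"]:
    p,d=camera(n);cv2.imwrite(f"pics/{n}0.png",p[:,:,::-1]);np.save(f"pics/{n}0.npy",d)
    print(n,camera_info(n))
E
```

```text
pics
{'time': 0.0, 'q': array([ 7.62592586e+01,  5.01154467e+00,  1.00329774e+01,  9.50989688e+01,
       -5.98626712e-04,  8.99988119e+01]), 'qd': array([ 0.00152526, -0.03207069, -0.0609513 ,  0.04058813,  0.02423539,
       -0.15953465]), 'joint_efforts': array([ 5.94801513e-04, -5.20389783e+01,  4.64797497e+01,  1.65480649e-02,
        2.34681502e-04,  1.30988332e-05]), 'ee_pos': array([0.13059521, 0.53406079, 0.25256555]), 'tcp_rot': array([-1.79922464e+02,  5.97018374e-04,  1.66260448e+02]), 'wrist_force': array([-0.41021554, -0.33269223,  0.17018369]), 'torque': array([ 0.03755524, -0.00244475, -0.03571317]), 'grasp_force': 0.0, 'opening': 0.08541954146688284}
side {'fx': 453.50930348445706, 'fy': 453.50930348445706, 'cx': 274.9808523302261, 'cy': 205.1600336030187, 'cam_to_world': array([[-8.84025312e-01,  4.44613186e-01, -1.44285696e-01,
         3.77443322e-01],
       [-4.67438446e-01, -8.40367437e-01,  2.74379063e-01,
         4.04393543e-01],
       [ 7.39548599e-04,  3.10002719e-01,  9.50735382e-01,
         1.22206758e+00],
       [ 0.00000000e+00,  0.00000000e+00,  0.
[... 174 characters left out ...]
.00227067,  0.99440089, -0.10564904,  0.44496808],
       [-0.99999204, -0.00191117,  0.00350389,  0.10969809],
       [ 0.00328236,  0.10565615,  0.99439731,  1.38412301],
       [ 0.        ,  0.        ,  0.        ,  1.        ]])}
wrist {'fx': 294.56891737380255, 'fy': 294.56891737380255, 'cx': 274.47796096957023, 'cy': 210.74837003508108, 'hand_eye': array([[-3.67636042e-04,  9.58254731e-01,  2.85915610e-01,
         7.28638179e-02],
       [ 9.99999929e-01,  3.29537418e-04,  1.81365495e-04,
         3.95187591e-04],
       [ 7.95744521e-05,  2.85915656e-01, -9.58254784e-01,
        -1.20441212e-01],
       [ 0.00000000e+00,  0.00000000e+00,  0.00000000e+00,
         1.00000000e+00]])}
```

View pics/top0.png

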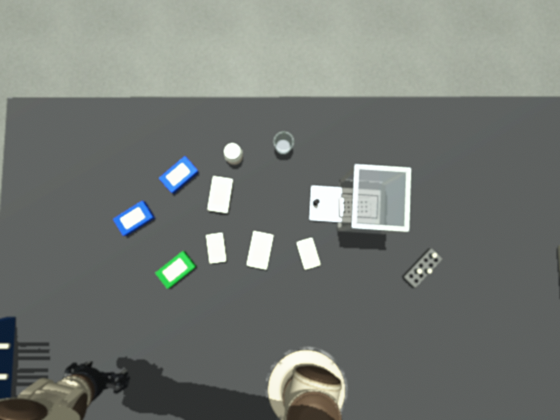

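View pics/side0.png

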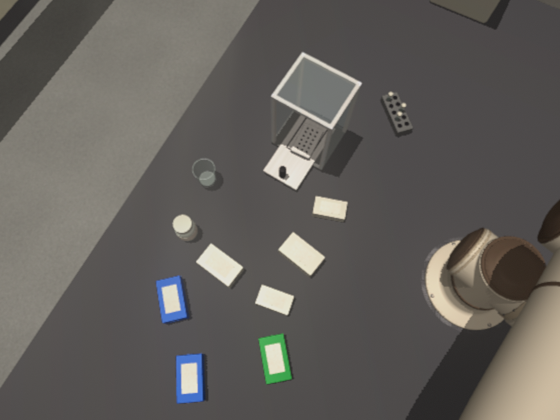

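Top view: four white cases at (219,195) L, (260,250) L, (216,248) S, (308,254) S; the cabinet at (382,198) opens left with its knob at (317,203). The side view shows the same. The two blue and one green look-alikes are to be left alone.

```bash
cat > h.py <<'E'
import numpy as np,cv2
from workcell import *
from scipy.spatial.transform import Rotation as R
def T(n,o=None):
    i=camera_info(n)
    if n!="wrist": return i,i["cam_to_world"]
    M=np.eye(4);M[:3,:3]=R.from_euler("xyz",o["tcp_rot"],degrees=True).as_matrix();M[:3,3]=o["ee_pos"]
    return i,M@i["hand_eye"]
def cloud(n,d,o=None):
    i,M=T(n,o);v,u=np.mgrid[:420,:560]
    P=np.stack([(u-i["cx"])/i["fx"]*d,-(v-i["cy"])/i["fy"]*d,-d],-1)
    return P@M[:3,:3].T+M[:3,3]
def proj_plane(n,pts,z,o=None):
    i,M=T(n,o);p=np.atleast_2d(np.array(pts,float))
    r=np.c_[(p[:,0]-i["cx"])/i["fx"],-(p[:,1]-i["cy"])/i["fy"],-np.ones(len(p))]@M[:3,:3].T
    return M[:3,3]+r*((z-M[2,3])/r[:,2])[:,None]
def pix(n,P,o=None):
    i,M=T(n,o);c=(np.atleast_2d(P)-M[:3,3])@M[:3,:3]
    return np.c_[i["cx"]-i["fx"]*c[:,0]/c[:,2],i["cy"]+i["fy"]*c[:,1]/c[:,2]]
def blobs(n,p,d,o=None,thr=150,amin=150):
    hsv=cv2.cvtColor(p,cv2.COLOR_RGB2HSV);m=((hsv[...,2]>thr)&(hsv[...,1]<60)).astype(np.uint8)
    C=cloud(n,d,o);k,l,s,c=cv2.connectedComponentsWithStats(m,connectivity=4)
    for j in range(1,k):
        if s[j,4]<amin: continue
        q=(l==j)&(d>0);z=np.median(C[q][:,2]);v,u=np.nonzero(l==j)
        W=proj_plane(n,np.c_[u,v],z,o)[:,:2]
        b=cv2.minAreaRect((W*1000).astype(np.float32));(x,y),(w,h),a=b
        if h>w:w,h,a=h,w,a+90
        print(n,"px",c[j].round(),"xy",round(x,1),round(y,1),"z",round(z*1000,1),"size",round(w,1),round(h,1),"long-axis deg",round((a+90)%180-90,1))
E
python3 - <<'E'
from h import *
for n in["top","side"]:
    p=cv2.imread(f"pics/{n}0.png")[:,:,::-1].copy();d=np.load(f"pics/{n}0.npy");blobs(n,p,d)
p=cv2.imread("pics/top0.png");cv2.imwrite("pics/tcrop.png",cv2.resize(p[150:250,290:430],None,fx=5.5,fy=5.5,interpolation=cv2.INTER_CUBIC))
E
```

```text
top px [277.  48.] xy 1242.6 55.6 z -749.9 size 2988.3 1016.8 long-axis deg 90.0
top px [283. 146.] xy 773.8 68.7 z 6.3 size 45.2 44.8 long-axis deg 26.0
top px [232. 151.] xy 740.1 229.5 z 84.1 size 57.4 56.4 long-axis deg -0.1
top px [178. 174.] xy 675.6 408.1 z 39.2 size 70.6 41.6 long-axis deg -48.5
top px [367. 199.] xy 578.0 -130.2 z 259.6 size 269.8 176.1 long-axis deg 85.9
top px [220. 194.] xy 611.1 272.4 z 38.5 size 115.0 68.8 long-axis deg -8.6
top px [132. 218.] xy 534.9 549.9 z 39.0 size 70.4 41.1 long-axis deg -57.9
top px [259. 250.] xy 433.5 144.6 z 38.6 size 114.6 68.8 long-axis deg -11.5
top px [215. 247.] xy 440.1 284.9 z 30.5 size 94.6 57.2 long-axis deg 8.0
top px [308. 253.] xy 421.8 -9.2 z 30.3 size 95.3 57.5 long-axis deg 16.1
top px [175. 269.] xy 371.4 411.3 z 39.1 size 70.0 41.4 long-axis deg -50.5
top px [304. 377.] xy 28.5 1.3 z 15.2 size 243.9 191.8 long-axis deg -86.4
side px [316.  91.] xy 574.1 -184.1 z 257.8 size 171.2 150.7 long-axis deg -3.9
side px [289. 165.] xy 581.8 -71.2 z 19.4 size 113.3 111.4 long-axis deg 86.1
side px [330. 207.] xy 422.3 -5.8 z 28.3 size 90.4 52.4 long-axis deg 16.4
side px [182. 223.] xy 742.0 234.1 z 84.0 size 47.6 46.5 long-axis deg 75.7
side px [301. 253.] xy 433.4 148.0 z 36.6 size 110.2 64.4 long-axis deg -11.4
side px [443. 288.] xy 58.1 34.4 z 11.2 size 229.8 107.5 long-axis deg -60.0
side px [219. 264.] xy 611.2 276.1 z 37.0 size 110.3 64.3 long-axis deg -8.4
side px [471. 267.] xy 76.0 23.9 z 204.6 size 68.1 25.9 long-axis deg -85.9
side px [171. 298.] xy 676.9 411.2 z 37.8 size 68.8 39.2 long-axis deg -48.9
side px [274. 299.] xy 440.5 287.8 z 28.7 size 90.5 52.3 long-axis deg 8.0
side px [534. 374.] xy 91.0 270.9 z 666.6 size 184.5 68.1 long-axis deg 81.2
side px [274. 358.] xy 372.5 415.2 z 37.5 size 67.8 39.0 long-axis deg -51.6
side px [189. 378.] xy 535.7 552.8 z 37.9 size 68.8 38.9 long-axis deg -58.5
```

View pics/tcrop.png

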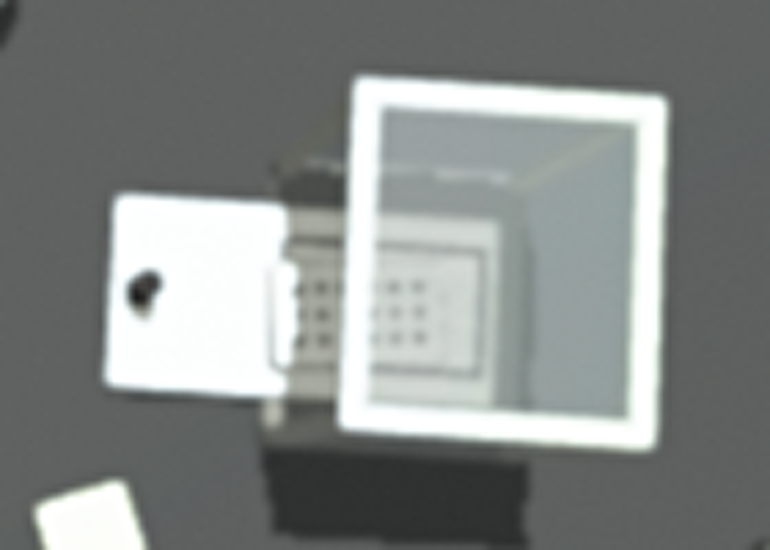

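The crop shows the knob top at about full-image (316.5,202), the outline inside the cabinet with the cassette lying on it toward the front, holes facing up.

```bash
cat >> h.py <<'E'
def plan(t,up=None,pose=None):
    """print tool-frame offset, turn and number of calls to reach target (x,y,z,yaw)"""
    o=get_obs();p,r=(o["ee_pos"],o["tcp_rot"]) if pose is None else (np.array(pose[:3]),np.array([180,0,pose[3]]))
    M=R.from_euler("xyz",[180,0,r[2]],degrees=True).as_matrix()
    d=M.T@(np.array(t[:3])-p);dy=-((t[3]-r[2]+180)%360-180)/180
    print("from",p.round(4),r.round(2),"->",t,"offset",(d/.1).round(3),"turn",round(dy,4))
E
python3 - <<'E'
import workcell;print([x for x in dir(workcell) if x[0]!='_'])
from h import *
print("knob top",proj_plane("top",[[316.5,202]],.071),"side",proj_plane("side",[[282.5,169]],.071))
for n in["top","side"]:
    d=np.load(f"pics/{n}0.npy");p=cv2.imread(f"pics/{n}0.png");C=cloud(n,d)
    m=(C[...,2]>.06)&(C[...,2]<.078)&(p.max(2)<70)&(abs(C[...,0]-.585)<.04)&(abs(C[...,1]+.045)<.05)
    print(n,m.sum(),C[m].mean(0) if m.any() else 0)
    m=(C[...,2]>.25)&(C[...,2]<.27)&(C[...,0]>.4)&(C[...,1]<-.05)&(C[...,0]<.7)&(C[...,1]>-.35)
    print(cv2.minAreaRect((C[m][:,:2]*1000).astype(np.float32)))
cv2.imwrite("pics/scrop.png",cv2.resize(cv2.imread("pics/side0.png")[130:200,250:340],None,fx=6,fy=6,interpolation=cv2.INTER_CUBIC))
plan((.584,-.044,.20,86.1))
E
```

```text
['PlanningError', 'camera', 'camera_info', 'get_obs', 'job_done', 'tip_extent']
knob top [[ 0.58043852 -0.03436035  0.071     ]] side [[ 0.58264458 -0.02959725  0.071     ]]
top 10 [ 0.57953917 -0.03157476  0.07059999]
((574.5753784179688, -185.5788116455078), (151.48744201660156, 170.8123321533203), 86.22453308105469)
side 30 [ 0.58340842 -0.02760705  0.06796348]
((575.14599609375, -182.5228271484375), (153.02542114257812, 171.89559936523438), 86.0278549194336)
from [0.1306 0.5341 0.2527] [-179.94    0.    166.26] -> (0.584, -0.044, 0.2, 86.1) offset [-5.778 -4.539  0.527] turn 0.4453
```

View pics/scrop.png

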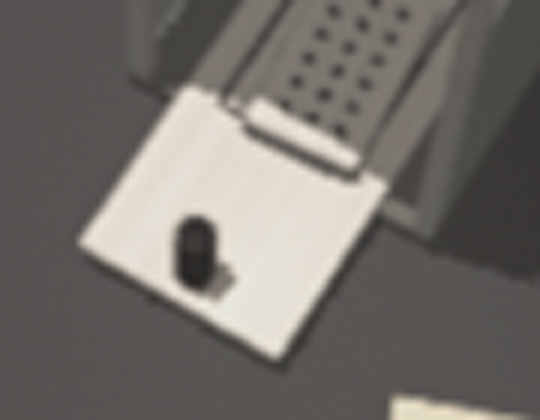

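>>> {"fn": "servo_tool", "kwargs": {"rows": [{"offset": [-0.95, -0.73, 0], "yaw": 0, "claw": 0}, {"offset": [-0.95, -0.73, 0], "yaw": 0, "claw": 0}, {"offset": [-0.95, -0.73, 0], "yaw": 0, "claw": 0}], "squeeze": 40}}

```text
time: 0.52
ee_pos: [0.2073, 0.4386, 0.2537]
tcp_rot: [180.0, 0.0, 166.0]
wrist_force: [-0.6, 0.5, -0.4]
opening: 0.085
grasp_force: 0.0
```

>>> {"fn": "servo_tool", "kwargs": {"rows": [{"offset": [-0.95, -0.73, 0], "yaw": 0, "claw": 0}, {"offset": [-0.95, -0.73, 0], "yaw": 0, "claw": 0}, {"offset": [-0.95, -0.73, 0], "yaw": 0, "claw": 0}]}}

```text
time: 0.9
ee_pos: [0.282, 0.3456, 0.2534]
tcp_rot: [180.0, 0.0, 166.0]
wrist_force: [0.2, 0.0, 0.1]
opening: 0.0854
grasp_force: 0.0
```

>>> {"fn": "servo_tool", "kwargs": {"rows": [{"offset": [-0.95, -0.73, 0], "yaw": 0, "claw": 0}, {"offset": [-0.95, -0.73, 0], "yaw": 0, "claw": 0}, {"offset": [-0.95, -0.73, 0], "yaw": 0, "claw": 0}]}}

```text
time: 1.27
ee_pos: [0.3569, 0.2526, 0.2531]
tcp_rot: [-180.0, -0.0, 166.0]
wrist_force: [0.8, 0.9, 0.2]
opening: 0.0853
grasp_force: 0.0
```

>>> {"fn": "servo_tool", "kwargs": {"rows": [{"offset": [-0.95, -0.73, 0], "yaw": 0.1, "claw": 0}, {"offset": [-0.95, -0.73, 0], "yaw": 0.1, "claw": 0}, {"offset": [-0.95, -0.73, 0], "yaw": 0.1, "claw": 0}]}}

```text
time: 1.65
ee_pos: [0.4317, 0.1596, 0.2527]
tcp_rot: [-180.0, -0.0, 148.0]
wrist_force: [-0.2, 0.5, 0.3]
opening: 0.0853
grasp_force: 0.0
```

```bash
python3 -c "
from h import *
print(tip_extent if not callable(tip_extent) else [(w,tip_extent(w)) for w in (.085,.064,.06,.052,.02)])
plan((.582,-.031,.18,86.1))"
```

```text
0.022
from [0.4317 0.1596 0.2527] [-1.7997e+02 -3.0000e-02  1.4801e+02] -> (0.582, -0.031, 0.18, 86.1) offset [-2.285 -0.821  0.727] turn 0.3439
```

>>> {"fn": "servo_tool", "kwargs": {"rows": [{"offset": [-0.8, -0.27, 0], "yaw": 0, "claw": 0}, {"offset": [-0.8, -0.27, 0], "yaw": 0, "claw": 0}, {"offset": [-0.8, -0.27, 0], "yaw": 0, "claw": 0}]}}

```text
time: 2.02
ee_pos: [0.4844, 0.0965, 0.2528]
tcp_rot: [-180.0, -0.1, 148.3]
wrist_force: [-0.1, 1.0, -0.3]
opening: 0.0856
grasp_force: 0.0
```

>>> {"fn": "servo_tool", "kwargs": {"rows": [{"offset": [-0.8, -0.27, 0], "yaw": 0, "claw": 0}, {"offset": [-0.8, -0.27, 0], "yaw": 0, "claw": 0}, {"offset": [-0.8, -0.27, 0], "yaw": 0, "claw": 0}]}}

```text
time: 2.4
ee_pos: [0.5381, 0.0312, 0.2528]
tcp_rot: [-180.0, -0.1, 148.3]
wrist_force: [-0.2, 0.0, -0.1]
opening: 0.0857
grasp_force: 0.0
```

>>> {"fn": "servo_tool", "kwargs": {"rows": [{"offset": [-0.68, -0.28, 0.7], "yaw": 0.344, "claw": 0}, {"offset": [-0.68, -0.28, 0.7], "yaw": 0.344, "claw": 0}, {"offset": [-0.68, -0.28, 0.7], "yaw": 0.344, "claw": 0}, {"offset": [-0.68, -0.28, 0.7], "yaw": 0.344, "claw": 0}, {"offset": [-0.68, -0.28, 0.7], "yaw": 0.344, "claw": 0}, {"offset": [-0.68, -0.28, 0.7], "yaw": 0.344, "claw": 0}, {"offset": [-0.68, -0.28, 0.7], "yaw": 0.344, "claw": 0}, {"offset": [-0.68, -0.28, 0.7], "yaw": 0.344, "claw": 0}]}}

```text
time: 3.4
ee_pos: [0.5809, -0.0282, 0.1835]
tcp_rot: [180.0, -0.0, 86.6]
wrist_force: [-0.5, 0.5, 0.5]
opening: 0.0857
grasp_force: 0.0
```

```bash
python3 -c "
from h import *
o=get_obs();print(o['ee_pos'],o['tcp_rot'])
p,d=camera('wrist');cv2.imwrite('pics/w1.png',p[:,:,::-1]);np.save('pics/w1.npy',d)
print(pix('wrist',[[.582,-.031,.071]],o))
C=cloud('wrist',d,o);m=(C[...,2]>.06)&(C[...,2]<.08)&(np.hypot(C[...,0]-.582,C[...,1]+.031)<.03);print(m.sum(),C[m].mean(0),C[m].min(0),C[m].max(0))"
```

```text
[ 0.58088827 -0.02815677  0.18352631] [ 1.79994148e+02 -1.15863914e-02  8.65900025e+01]
[[276.03215227 218.17703875]]
467 [ 0.58548399 -0.03207643  0.06980743] [ 0.57590225 -0.04290651  0.06008805] [ 0.5953486  -0.02371541  0.07247546]
```

View pics/w1.png

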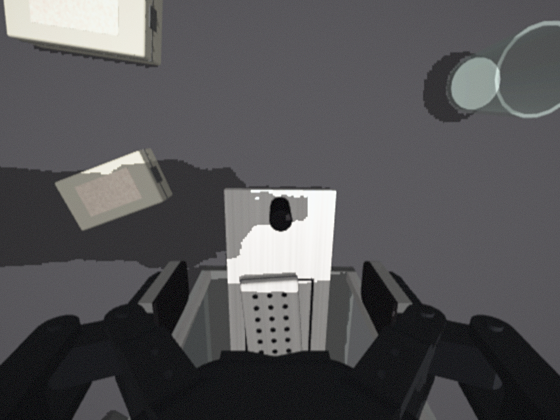

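>>> {"fn": "servo_tool", "kwargs": {"rows": [{"offset": [-0.045, 0.049, 0.65], "yaw": 0.003, "claw": 0}, {"offset": [-0.045, 0.049, 0.65], "yaw": 0.003, "claw": 0}, {"offset": [-0.045, 0.049, 0.65], "yaw": 0.003, "claw": 0}]}}

```text
time: 3.82
ee_pos: [0.5859, -0.034, 0.1197]
tcp_rot: [180.0, -0.0, 85.8]
wrist_force: [-0.1, -0.4, 0.5]
opening: 0.0854
grasp_force: 0.0
```

>>> {"fn": "servo_tool", "kwargs": {"rows": [{"offset": [0, 0, 0.3], "yaw": 0, "claw": 0}, {"offset": [0, 0, 0.62], "yaw": 0, "claw": 0}, {"offset": [0, 0, 0.62], "yaw": 0, "claw": 0}, {"offset": [0, 0, 0.62], "yaw": 0, "claw": 1}, {"offset": [0, 0, 0.62], "yaw": 0, "claw": 1}, {"offset": [0, 0, 0.62], "yaw": 0, "claw": 1}, {"offset": [0, 0, 0.62], "yaw": 0, "claw": 1}, {"offset": [0, 0, 0.62], "yaw": 0, "claw": 1}, {"offset": [0, 0, 0.62], "yaw": 0, "claw": 1}]}}

```text
time: 4.95
ee_pos: [0.5856, -0.0341, 0.0572]
tcp_rot: [180.0, -0.0, 85.8]
wrist_force: [-3.9, 0.3, 5.4]
opening: 0.019
grasp_force: 39.1
```

>>> {"fn": "servo_tool", "kwargs": {"rows": [{"offset": [0.03, 0, 0], "yaw": 0, "claw": 1}, {"offset": [0.1, 0, 0], "yaw": 0, "claw": 1}, {"offset": [0.2, 0, 0], "yaw": 0, "claw": 1}, {"offset": [0.3, 0, 0], "yaw": 0, "claw": 1}, {"offset": [0.4, 0, 0], "yaw": 0, "claw": 1}, {"offset": [0.5, 0, 0], "yaw": 0, "claw": 1}, {"offset": [0.6, 0, 0], "yaw": 0, "claw": 1}, {"offset": [0.7, 0, 0], "yaw": 0, "claw": 1}, {"offset": [0.8, 0, 0], "yaw": 0, "claw": 1}]}}

```text
time: 6.08
ee_pos: [0.591, 0.0455, 0.0572]
tcp_rot: [-180.0, 0.1, 85.8]
wrist_force: [-6.1, -2.8, 7.2]
opening: 0.0189
grasp_force: 39.4
```

>>> {"fn": "servo_tool", "kwargs": {"rows": [{"offset": [0.1, 0, 0], "yaw": 0, "claw": 1}, {"offset": [0.2, 0, 0], "yaw": 0, "claw": 1}, {"offset": [0.3, 0, 0], "yaw": 0, "claw": 1}, {"offset": [0.4, 0, 0], "yaw": 0, "claw": 1}, {"offset": [0.5, 0, 0], "yaw": 0, "claw": 1}, {"offset": [0.58, 0, 0], "yaw": 0, "claw": 1}, {"offset": [0.65, 0, 0], "yaw": 0, "claw": 1}, {"offset": [0.7, 0, 0], "yaw": 0, "claw": 1}, {"offset": [0.73, 0, 0], "yaw": 0, "claw": 1}, {"offset": [0.75, 0, 0], "yaw": 0, "claw": 1}]}}

```text
time: 7.32
ee_pos: [0.5962, 0.1203, 0.0571]
tcp_rot: [-179.9, 0.0, 85.8]
wrist_force: [-8.9, -1.8, 8.7]
opening: 0.0193
grasp_force: 39.6
```

>>> {"fn": "servo_tool", "kwargs": {"rows": [{"offset": [0.02, 0, 0], "yaw": 0, "claw": 1}, {"offset": [0.04, 0, 0], "yaw": 0, "claw": 1}, {"offset": [0.06, 0, 0], "yaw": 0, "claw": 1}, {"offset": [0.07, 0, 0], "yaw": 0, "claw": 1}, {"offset": [0.07, 0, 0], "yaw": 0, "claw": 1}]}}

```text
time: 7.95
ee_pos: [0.5965, 0.1251, 0.0571]
tcp_rot: [-179.9, 0.3, 85.7]
wrist_force: [-9.4, -13.9, 11.2]
opening: 0.0192
grasp_force: 39.8
```

>>> {"fn": "servo_tool", "kwargs": {"rows": [{"offset": [0, 0, 0], "yaw": 0, "claw": 0}, {"offset": [0, 0, 0], "yaw": 0, "claw": 0}, {"offset": [0, 0, 0], "yaw": 0, "claw": 0}, {"offset": [0, 0, 0], "yaw": 0, "claw": 0}, {"offset": [0, 0, -0.5], "yaw": 0, "claw": 0}, {"offset": [0, 0, -1], "yaw": 0, "claw": 0}, {"offset": [0, 0, -1], "yaw": 0, "claw": 0}]}}

```text
time: 8.82
ee_pos: [0.5994, 0.1279, 0.1611]
tcp_rot: [179.6, -0.1, 85.8]
wrist_force: [-0.3, -0.9, -1.2]
opening: 0.0851
grasp_force: 0.0
```

>>> {"fn": "servo_tool", "kwargs": {"rows": [{"offset": [0.5, 0, -0.5], "yaw": 0, "claw": 0}, {"offset": [0.5, 0, -0.8], "yaw": 0, "claw": 0}, {"offset": [0.5, 0, -0.8], "yaw": 0, "claw": 0}]}}

```text
time: 9.2
ee_pos: [0.602, 0.1784, 0.2385]
tcp_rot: [179.8, -0.1, 85.9]
wrist_force: [1.1, -0.8, -0.9]
opening: 0.0854
grasp_force: 0.0
```

Run:
```python
from h import *
for n,b in(("top",(150,250,250,400)),("side",(100,240,230,400))):
    p,d=camera(n);p=p[:,:,::-1];cv2.imwrite(f"pics/{n}1.png",p);np.save(f"pics/{n}1.npy",d)
    q=p.copy()
    c=p[b[0]:b[1],b[2]:b[3]];cv2.imwrite(f"pics/{n}1c.png",cv2.resize(c,None,fx=4,fy=4,interpolation=cv2.INTER_CUBIC))
    C=cloud(n,d);m=(C[...,2]>.032)&(C[...,2]<.046)&(abs(C[...,0]-.587)<.06)&(abs(C[...,1]+.02)<.1)
    print(n,m.sum(),cv2.minAreaRect((C[m][:,:2]*1000).astype(np.float32)),np.median(C[m][:,2]))
    print("mark px",pix(n,[[.587,-.016,.021]]))
a,b=[cv2.imread(f"pics/{n}1c.png") for n in("top","side")]
w=max(a.shape[1],b.shape[1]);print(a.shape,b.shape)
```

```text
top 587 ((580.7369384765625, 0.5112380981445312), (99.77276611328125, 58.872596740722656), 89.88990020751953) 0.03975869163230783
mark px [[309.14238165 201.58365663]]
side 399 ((580.33642578125, 26.393129348754883), (60.371826171875, 57.343502044677734), 0.8834994435310364) 0.03681197444268025
mark px [[278.63238773 179.05071707]]
(400, 600, 3) (560, 680, 3)
```

View pics/top1c.png

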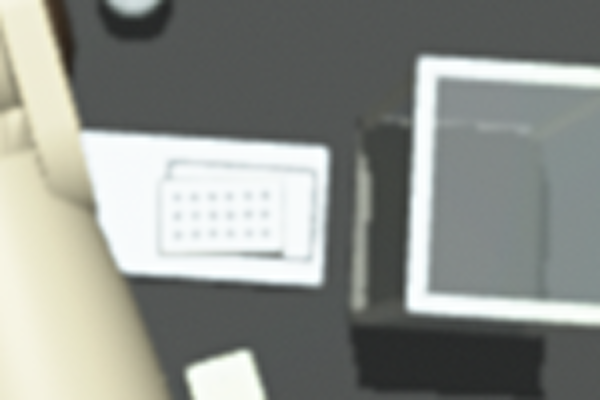

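View pics/side1c.png

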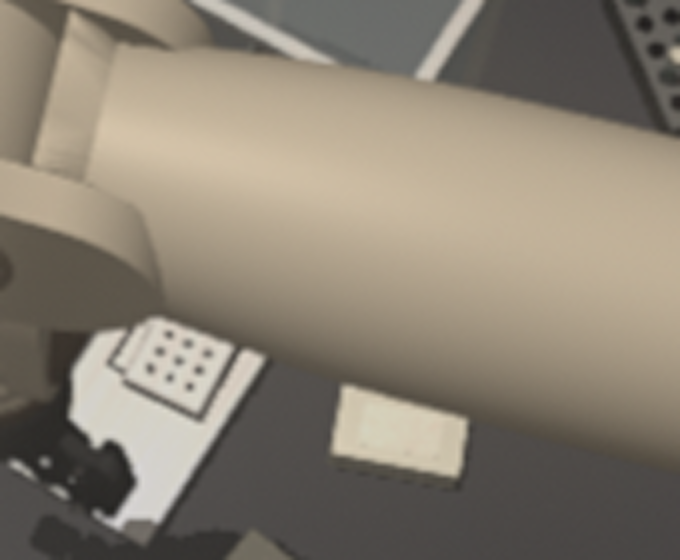

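The tray is out at the stop; the cassette lies on it, offset toward the knob, centred at (580,0) mm, long axis ≈90°. The outline's centre in the top crop is (238,211), which agrees with the knob-derived mark (0.587,-0.016).

>>> {"fn": "servo_tool", "kwargs": {"rows": [{"offset": [-0.89, -0.03, 0.6], "yaw": 0, "claw": 0}, {"offset": [-0.89, -0.03, 0.6], "yaw": 0, "claw": 0}, {"offset": [-0.89, -0.03, 0.6], "yaw": 0, "claw": 0}]}}

```text
time: 9.68
ee_pos: [0.5899, 0.086, 0.1724]
tcp_rot: [-179.7, 0.1, 85.6]
wrist_force: [-0.1, 0.2, 0.6]
opening: 0.0857
grasp_force: 0.0
```

>>> {"fn": "servo_tool", "kwargs": {"rows": [{"offset": [-0.89, -0.03, 0.4], "yaw": -0.022, "claw": 0}, {"offset": [-0.89, -0.03, 0.8], "yaw": -0.022, "claw": 0}, {"offset": [-0.89, -0.03, 0.8], "yaw": -0.022, "claw": 0}]}}

```text
time: 10.05
ee_pos: [0.5794, -0.0012, 0.0914]
tcp_rot: [-179.5, 0.0, 89.6]
wrist_force: [-0.6, -0.3, -0.1]
opening: 0.0855
grasp_force: 0.0
```

Run:
```python
from h import *
o=get_obs();plan((.583,.001,.05,89.9))
p,d=camera('wrist');cv2.imwrite('pics/w2.png',p[:,:,::-1])
C=cloud('wrist',d,o);m=(C[...,2]>.032)&(C[...,2]<.046)&(abs(C[...,0]-.587)<.05)&(abs(C[...,1]+.02)<.1)
print(m.sum(),C[m].min(0),C[m].max(0),cv2.minAreaRect((C[m][:,:2]*1000).astype(np.float32)))
m=(d>0)&(d<.22);print(C[m][:,2].min())
i,M=T('wrist',o);hist=np.histogram(C[...,2][(d>0)],bins=np.arange(0,.12,.005));print(hist[0])
```

```text
from [ 0.5794 -0.0012  0.0914] [-179.54    0.     89.61] -> (0.583, 0.001, 0.05, 89.9) offset [0.023 0.036 0.414] turn -0.0016
13720 [ 0.55070668 -0.04957224  0.03208213] [0.61191168 0.05093607 0.04135144] ((581.291015625, 0.7362785339355469), (60.12887191772461, 99.92081451416016), 0.9876339435577393)
-0.003278403343496522
[39308  1704  1846  6185 37231  5291  4707 18869   452   117   123   149
   159   282   315     0   123   408   552   642   734   785   802]
```

View pics/w2.png

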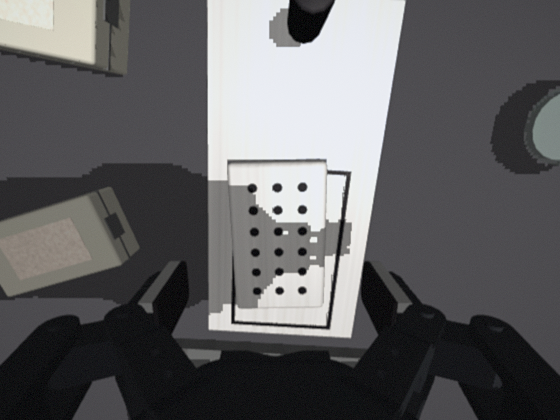

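Run:
```python
from h import *
class O:pass
o={"ee_pos":np.array([.5794,-.0012,.0914]),"tcp_rot":np.array([-179.8,0,89.61])}
W=proj_plane('wrist',[[350,172],[328,327],[233,322]],.021,o)[:,:2];print(W,(W[0]+W[2])/2,np.hypot(*(W[0]-W[1])),np.hypot(*(W[2]-W[1])),np.degrees(np.arctan2(*(W[0]-W[1])[::-1])))
plan((.5815,.001,.05,91))
```

```text
[[ 0.62857187  0.04105151]
 [ 0.61963313 -0.07813402]
 [ 0.54702239 -0.07334239]] [ 0.58779713 -0.01614544] 0.11952025572583523 0.07276866949738303 85.71093319010781
from [ 5.81e-01 -2.00e-04  9.43e-02] [-1.7978e+02 -2.0000e-02  8.9670e+01] -> (0.5815, 0.001, 0.05, 91) offset [0.012 0.005 0.443] turn -0.0074
```

>>> {"fn": "servo_tool", "kwargs": {"rows": [{"offset": [0.012, 0.005, 0.2], "yaw": -0.0074, "claw": 0}, {"offset": [0.012, 0.005, 0.35], "yaw": -0.0074, "claw": 0}, {"offset": [0.012, 0.005, 0.42], "yaw": -0.0074, "claw": 0}, {"offset": [0.012, 0.005, 0.44], "yaw": -0.0074, "claw": 0}, {"offset": [0.012, 0.005, 0.44], "yaw": -0.0074, "claw": 0}]}}

```text
time: 10.72
ee_pos: [0.5831, 0.0016, 0.0528]
tcp_rot: [180.0, -0.0, 91.1]
wrist_force: [0.2, 0.1, -0.4]
opening: 0.0852
grasp_force: 0.0
```

>>> {"fn": "servo_tool", "kwargs": {"rows": [{"offset": [0, 0, 0], "yaw": 0, "claw": 0.3}, {"offset": [0, 0, 0], "yaw": 0, "claw": 0.5}, {"offset": [0, 0, 0], "yaw": 0, "claw": 0.5}, {"offset": [0, 0, 0], "yaw": 0, "claw": 0.5}, {"offset": [0, 0, 0], "yaw": 0, "claw": 0.5}]}}

```text
time: 11.35
ee_pos: [0.5829, 0.0014, 0.0533]
tcp_rot: [180.0, -0.0, 91.1]
wrist_force: [-2.1, 0.5, 5.7]
opening: 0.058
grasp_force: 41.9
```

>>> {"fn": "servo_tool", "kwargs": {"rows": [{"offset": [0, 0, -0.1], "yaw": 0, "claw": 0.6}, {"offset": [0, 0, -0.4], "yaw": 0, "claw": 0.6}, {"offset": [0, 0, -0.8], "yaw": 0, "claw": 0.6}, {"offset": [0, 0, -0.8], "yaw": 0, "claw": 0.6}]}}

```text
time: 11.85
ee_pos: [0.5844, 0.0014, 0.1362]
tcp_rot: [179.7, 0.0, 91.1]
wrist_force: [0.2, 1.0, -2.5]
opening: 0.0578
grasp_force: 43.7
```

>>> {"fn": "servo_tool", "kwargs": {"rows": [{"offset": [-0.1, -0.3, 0], "yaw": 0, "claw": 0.6}, {"offset": [-0.32, -0.88, 0], "yaw": 0, "claw": 0.6}, {"offset": [-0.32, -0.88, 0], "yaw": 0, "claw": 0.6}]}}

```text
time: 12.22
ee_pos: [0.4915, -0.0331, 0.131]
tcp_rot: [-179.8, -0.0, 91.0]
wrist_force: [0.3, 0.2, -2.8]
opening: 0.0579
grasp_force: 44.2
```

>>> {"fn": "servo_tool", "kwargs": {"rows": [{"offset": [-0.16, -0.44, 0], "yaw": 0, "claw": 0.6}, {"offset": [-0.32, -0.88, 0], "yaw": 0, "claw": 0.6}, {"offset": [-0.32, -0.88, 0], "yaw": 0, "claw": 0.6}]}}

```text
time: 12.6
ee_pos: [0.4064, -0.0665, 0.1321]
tcp_rot: [-180.0, 0.0, 91.0]
wrist_force: [0.7, -0.5, -2.3]
opening: 0.0581
grasp_force: 44.5
```

>>> {"fn": "servo_tool", "kwargs": {"rows": [{"offset": [-0.16, -0.44, 0], "yaw": 0, "claw": 0.6}, {"offset": [-0.32, -0.88, 0], "yaw": 0, "claw": 0.6}, {"offset": [-0.32, -0.88, 0], "yaw": 0, "claw": 0.6}, {"offset": [-0.32, -0.88, 0.5], "yaw": 0, "claw": 0.6}, {"offset": [-0.32, -0.88, 0.5], "yaw": 0, "claw": 0.6}]}}

```text
time: 13.22
ee_pos: [0.3197, -0.0989, 0.0797]
tcp_rot: [-179.7, -0.1, 91.1]
wrist_force: [-0.2, -0.3, -1.6]
opening: 0.0577
grasp_force: 45.1
```

>>> {"fn": "servo_tool", "kwargs": {"rows": [{"offset": [0, 0, 0.3], "yaw": 0, "claw": 0.6}, {"offset": [0, 0, 0.45], "yaw": 0, "claw": 0.6}, {"offset": [0, 0, 0.5], "yaw": 0, "claw": 0.6}, {"offset": [0, 0, 0.5], "yaw": 0, "claw": 0.6}]}}

```text
time: 13.72
ee_pos: [0.3212, -0.0996, 0.0331]
tcp_rot: [180.0, 0.0, 91.1]
wrist_force: [0.4, -0.6, -3.2]
opening: 0.0579
grasp_force: 45.1
```

>>> {"fn": "servo_tool", "kwargs": {"rows": [{"offset": [0, 0, 0.01], "yaw": 0, "claw": 0.6}, {"offset": [0, 0, 0.01], "yaw": 0, "claw": 0.2}, {"offset": [0, 0, 0.01], "yaw": 0, "claw": 0}, {"offset": [0, 0, 0.01], "yaw": 0, "claw": 0}, {"offset": [0, 0, -0.4], "yaw": 0, "claw": 0}, {"offset": [0, 0, -1], "yaw": 0, "claw": 0}, {"offset": [0, 0, -1], "yaw": 0, "claw": 0}]}}

```text
time: 14.6
ee_pos: [0.3225, -0.1002, 0.1364]
tcp_rot: [179.6, 0.1, 91.1]
wrist_force: [1.4, -0.3, 0.1]
opening: 0.085
grasp_force: 0.0
```

Run:
```python
from h import *
plan((.611,.274,.14,-8.5));plan((.433,.146,.14,-11.5))
```

```text
from [ 0.3225 -0.1002  0.1364] [1.7964e+02 1.2000e-01 9.1090e+01] -> (0.611, 0.274, 0.14, -8.5) offset [ 3.686  2.956 -0.036] turn 0.5533
from [ 0.3225 -0.1002  0.1364] [1.7964e+02 1.2000e-01 9.1090e+01] -> (0.433, 0.146, 0.14, -11.5) offset [ 2.44   1.152 -0.036] turn 0.5699
```

>>> {"fn": "servo_tool", "kwargs": {"rows": [{"offset": [0.81, 0.38, 0], "yaw": 0, "claw": 0}, {"offset": [0.81, 0.38, 0], "yaw": 0, "claw": 0}, {"offset": [0.81, 0.38, 0], "yaw": 0, "claw": 0}]}}

```text
time: 14.98
ee_pos: [0.3572, -0.0167, 0.1316]
tcp_rot: [-179.9, -0.0, 91.3]
wrist_force: [-0.2, 0.3, -0.1]
opening: 0.085
grasp_force: 0.0
```

>>> {"fn": "servo_tool", "kwargs": {"rows": [{"offset": [0.81, 0.38, 0], "yaw": 0, "claw": 0}, {"offset": [0.81, 0.38, 0], "yaw": 0, "claw": 0}, {"offset": [0.81, 0.38, 0], "yaw": 0, "claw": 0}]}}

```text
time: 15.35
ee_pos: [0.3936, 0.0644, 0.1316]
tcp_rot: [-179.9, 0.0, 91.2]
wrist_force: [0.1, -0.4, -1.1]
opening: 0.0852
grasp_force: 0.0
```

>>> {"fn": "servo_tool", "kwargs": {"rows": [{"offset": [0.82, 0.39, -0.05], "yaw": 0.57, "claw": 0}, {"offset": [0.82, 0.39, -0.05], "yaw": 0.57, "claw": 0}, {"offset": [0.82, 0.39, -0.05], "yaw": 0.57, "claw": 0}, {"offset": [0.82, 0.39, -0.05], "yaw": 0.57, "claw": 0}, {"offset": [0.82, 0.39, -0.05], "yaw": 0.57, "claw": 0}, {"offset": [0.82, 0.39, -0.05], "yaw": 0.57, "claw": 0}, {"offset": [0.82, 0.39, -0.05], "yaw": 0.57, "claw": 0}, {"offset": [0.82, 0.39, -0.05], "yaw": 0.57, "claw": 0}, {"offset": [0.82, 0.39, -0.05], "yaw": 0.57, "claw": 0}, {"offset": [0.82, 0.39, -0.05], "yaw": 0.57, "claw": 0}, {"offset": [0.82, 0.39, -0.05], "yaw": 0.57, "claw": 0}, {"offset": [0.82, 0.39, -0.05], "yaw": 0.57, "claw": 0}]}}

```text
time: 16.85
ee_pos: [0.4208, -0.0228, 0.137]
tcp_rot: [-176.1, 0.2, -5.4]
wrist_force: [0.8, -0.3, -0.2]
opening: 0.0856
grasp_force: 0.0
```

```bash
cat >> h.py <<'E'
def wrect(zlo,zhi,cx,cy,r=.09):
    o=get_obs();p,d=camera('wrist')
    C=cloud('wrist',d,o);m=(C[...,2]>zlo)&(C[...,2]<zhi)&(np.hypot(C[...,0]-cx,C[...,1]-cy)<r)
    (x,y),(w,h),a=cv2.minAreaRect((C[m][:,:2]*1000).astype(np.float32))
    if h>w:w,h,a=h,w,a+90
    print(m.sum(),"rect",round(x,1),round(y,1),"size",round(w,1),round(h,1),"deg",round((a+90)%180-90,2),"z",np.median(C[m][:,2]).round(4))
    return x/1000,y/1000,(a+90)%180-90
E
python3 - <<'E'
from h import *
x,y,a=wrect(.03,.046,.433,.146);plan((round(x,4),round(y,4),.05,round(a,2)))
E
```

```text
10018 rect 435.3 144.4 size 111.2 64.9 deg -11.72 z 0.0379
from [ 0.42   -0.0247  0.1371] [-176.21    0.25   -5.59] -> (0.4353, 0.1444, 0.05, -11.72) offset [-0.012 -1.698  0.871] turn 0.0341
```

Run:
```python
from h import *
o=get_obs();print(o["q"].round(1),o["qd"].round(1),o["ee_pos"],o["tcp_rot"])
```

```text
[ -5.7 -13.4 -20.1  83.5   3.8 179.9] [ 2.8  0.7  0.8 -0.1  2.3  0.1] [ 0.41997829 -0.02474729  0.13706728] [-176.21348715    0.25302998   -5.59028266]
```

>>> {"fn": "servo_tool", "kwargs": {"rows": [{"offset": [0, 0, 0], "yaw": 0, "claw": 0}, {"offset": [0, 0, 0], "yaw": 0, "claw": 0}]}}

```text
time: 17.15
ee_pos: [0.4217, -0.0205, 0.1372]
tcp_rot: [-176.0, 0.2, -5.2]
wrist_force: [-0.1, -0.5, -0.5]
opening: 0.0849
grasp_force: 0.0
```

Run:
```python
from h import *
o=get_obs();print(o["q"].round(1),o["qd"].round(1),o["ee_pos"],o["tcp_rot"])
```

```text
[ -5.3 -13.2 -20.   83.5   4.  179.9] [0.9 0.3 0.3 0.  0.  0.1] [ 0.42165062 -0.02054106  0.13718927] [-176.0072682     0.22190747   -5.18281935]
```

>>> {"fn": "servo_tool", "kwargs": {"rows": [{"offset": [0, 0, 0], "yaw": -0.3, "claw": 0}, {"offset": [0, 0, 0], "yaw": -0.3, "claw": 0}, {"offset": [0, 0, 0], "yaw": -0.3, "claw": 0}, {"offset": [0, 0, 0], "yaw": -0.3, "claw": 0}, {"offset": [0, 0, 0], "yaw": -0.3, "claw": 0}, {"offset": [0, 0, 0], "yaw": -0.3, "claw": 0}, {"offset": [0, 0, 0], "yaw": -0.3, "claw": 0}, {"offset": [0, 0, 0], "yaw": -0.3, "claw": 0}, {"offset": [0, 0, 0], "yaw": -0.3, "claw": 0}]}}

```text
time: 18.27
ee_pos: [0.4218, -0.0204, 0.1372]
tcp_rot: [-177.5, -3.1, 48.7]
wrist_force: [0.1, -0.7, 0.5]
opening: 0.0853
grasp_force: 0.0
```

Run:
```python
from h import *
o=get_obs();print(o["q"].round(1));plan((.4353,.1444,.14,168.3))
```

```text
[ -5.2 -13.2 -19.9  83.5   4.  126. ]
from [ 0.4218 -0.0204  0.1372] [-177.48   -3.08   48.67] -> (0.4353, 0.1444, 0.14, 168.3) offset [ 1.327 -0.987 -0.028] turn -0.6646
```

>>> {"fn": "servo_tool", "kwargs": {"rows": [{"offset": [0.62, -0.54, 0], "yaw": -0.7, "claw": 0}, {"offset": [0.62, -0.54, 0], "yaw": -0.7, "claw": 0}, {"offset": [0.62, -0.54, 0], "yaw": -0.7, "claw": 0}, {"offset": [0.62, -0.54, 0], "yaw": -0.7, "claw": 0}, {"offset": [0.62, -0.54, 0], "yaw": -0.7, "claw": 0}, {"offset": [0.62, -0.54, 0], "yaw": -0.7, "claw": 0}, {"offset": [0.62, -0.54, 0], "yaw": -0.7, "claw": 0}, {"offset": [0.62, -0.54, 0], "yaw": -0.7, "claw": 0}, {"offset": [0.62, -0.54, 0], "yaw": -0.7, "claw": 0}, {"offset": [0.62, -0.54, 0], "yaw": -0.7, "claw": 0}, {"offset": [0.62, -0.54, 0], "yaw": -0.7, "claw": 0}, {"offset": [0.62, -0.54, 0], "yaw": -0.7, "claw": 0}]}}

```text
time: 19.77
ee_pos: [0.422, 0.0615, 0.143]
tcp_rot: [176.0, -0.2, 175.1]
wrist_force: [0.3, 0.2, 0.6]
opening: 0.0854
grasp_force: 0.0
```

>>> {"fn": "servo_tool", "kwargs": {"rows": [{"offset": [0.08, 0.83, 0], "yaw": -0.7, "claw": 0}, {"offset": [0.08, 0.83, 0], "yaw": -0.7, "claw": 0}, {"offset": [0.08, 0.83, 0], "yaw": -0.7, "claw": 0}, {"offset": [0.08, 0.83, 0], "yaw": -0.7, "claw": 0}, {"offset": [0.08, 0.83, 0], "yaw": -0.7, "claw": 0}, {"offset": [0.08, 0.83, 0], "yaw": -0.7, "claw": 0}, {"offset": [0.08, 0.83, 0], "yaw": -0.7, "claw": 0}, {"offset": [0.08, 0.83, 0], "yaw": -0.7, "claw": 0}, {"offset": [0.08, 0.83, 0], "yaw": -0.7, "claw": 0}, {"offset": [0.08, 0.83, 0], "yaw": -0.7, "claw": 0}, {"offset": [0.08, 0.83, 0], "yaw": -0.7, "claw": 0}, {"offset": [0.08, 0.83, 0], "yaw": -0.7, "claw": 0}]}}

```text
time: 21.28
ee_pos: [0.4215, 0.1447, 0.1488]
tcp_rot: [-177.8, 3.3, -58.9]
wrist_force: [-0.1, 0.0, -0.1]
opening: 0.0856
grasp_force: 0.0
```

Run:
```python
from h import *
o=get_obs();print(o["q"].round(1),o["ee_pos"],o["tcp_rot"],R.from_euler("xyz",o["tcp_rot"],degrees=True).as_matrix().round(3))
```

```text
[  16.7  -11.5  -17.2   82.9    3.8 -104.3] [0.42154211 0.14472694 0.14876403] [-177.82389827    3.336868    -58.89190278] [[ 0.516 -0.857  0.002]
 [-0.855 -0.514  0.069]
 [-0.058 -0.038 -0.998]]
```

>>> {"fn": "servo_tool", "kwargs": {"rows": [{"offset": [0, 0, 0], "yaw": -0.41, "claw": 0}, {"offset": [0, 0, 0], "yaw": -0.41, "claw": 0}, {"offset": [0, 0, 0], "yaw": -0.41, "claw": 0}, {"offset": [0, 0, 0], "yaw": -0.41, "claw": 0}, {"offset": [0, 0, 0], "yaw": -0.41, "claw": 0}, {"offset": [0, 0, 0], "yaw": -0.41, "claw": 0}, {"offset": [0, 0, 0], "yaw": -0.41, "claw": 0}, {"offset": [0, 0, 0], "yaw": -0.41, "claw": 0}]}}

```text
time: 22.28
ee_pos: [0.4215, 0.1447, 0.1487]
tcp_rot: [-176.2, -1.1, 14.5]
wrist_force: [-0.8, 0.8, -0.2]
opening: 0.0853
grasp_force: 0.0
```

>>> {"fn": "servo_tool", "kwargs": {"rows": [{"offset": [-0.15, 0.58, 0], "yaw": 0, "claw": 0}, {"offset": [-0.15, 0.58, 0], "yaw": 0, "claw": 0}, {"offset": [-0.15, 0.58, 0], "yaw": 0, "claw": 0}, {"offset": [-0.15, 0.58, 0], "yaw": 0, "claw": 0}, {"offset": [-0.15, 0.58, 0], "yaw": 0, "claw": 0}, {"offset": [-0.15, 0.58, 0], "yaw": 0, "claw": 0}]}}

```text
time: 23.02
ee_pos: [0.4161, 0.1092, 0.1446]
tcp_rot: [-177.2, -1.1, 12.9]
wrist_force: [-0.7, 0.7, 0.1]
opening: 0.0855
grasp_force: 0.0
```

Run:
```python
from h import *
o=get_obs();print(o["q"].round(1),o["ee_pos"],o["tcp_rot"],R.from_euler("xyz",o["tcp_rot"],degrees=True).as_matrix().round(3)[:,2])
```

```text
[  13.   -13.4  -19.3   83.     2.8 -179.9] [0.41614129 0.10921935 0.14456166] [-177.18647176   -1.1186591    12.91012873] [ 0.008  0.052 -0.999]
```

>>> {"fn": "servo_tool", "kwargs": {"rows": [{"offset": [-0.22, 0.97, 0], "yaw": 0, "claw": 0}, {"offset": [-0.22, 0.97, 0], "yaw": 0, "claw": 0}, {"offset": [-0.22, 0.97, 0], "yaw": 0, "claw": 0}, {"offset": [-0.22, 0.97, 0], "yaw": 0, "claw": 0}, {"offset": [-0.22, 0.97, 0], "yaw": 0, "claw": 0}, {"offset": [-0.22, 0.97, 0], "yaw": 0, "claw": 0}, {"offset": [-0.22, 0.97, 0], "yaw": 0, "claw": 0}, {"offset": [-0.22, 0.97, 0], "yaw": 0, "claw": 0}]}}

```text
time: 24.02
ee_pos: [0.4071, 0.0676, 0.1394]
tcp_rot: [-179.6, -1.0, 9.1]
wrist_force: [0.2, -0.0, 0.1]
opening: 0.0854
grasp_force: 0.0
```

Run:
```python
from h import *
o=get_obs();print(o["q"].round(1),o["ee_pos"],o["tcp_rot"],R.from_euler("xyz",o["tcp_rot"],degrees=True).as_matrix().round(3)[:,2])
```

```text
[   9.2  -15.8  -21.7   83.     0.4 -179.9] [0.40707429 0.06760743 0.1394177 ] [-179.59340019   -1.04838306    9.11303943] [ 0.017  0.01  -1.   ]
```

>>> {"fn": "servo_tool", "kwargs": {"rows": [{"offset": [0.4, -0.72, 0], "yaw": 0.6, "claw": 0}, {"offset": [0.4, -0.72, 0], "yaw": 0.6, "claw": 0}, {"offset": [0.4, -0.72, 0], "yaw": 0.6, "claw": 0}, {"offset": [0.4, -0.72, 0], "yaw": 0.6, "claw": 0}, {"offset": [0.4, -0.72, 0], "yaw": 0.6, "claw": 0}, {"offset": [0.4, -0.72, 0], "yaw": 0.6, "claw": 0}, {"offset": [0.4, -0.72, 0], "yaw": 0.6, "claw": 0}, {"offset": [0.4, -0.72, 0], "yaw": 0.6, "claw": 0}, {"offset": [0.4, -0.72, 0], "yaw": 0.6, "claw": 0}, {"offset": [0.4, -0.72, 0], "yaw": 0.6, "claw": 0}, {"offset": [0.4, -0.72, 0], "yaw": 0.6, "claw": 0}]}}

```text
time: 25.4
ee_pos: [0.4352, 0.1449, 0.1406]
tcp_rot: [-179.1, 0.7, -98.9]
wrist_force: [0.5, 0.3, 0.8]
opening: 0.0857
grasp_force: 0.0
```

>>> {"fn": "servo_tool", "kwargs": {"rows": [{"offset": [0, 0, 0], "yaw": 0.5155, "claw": 0}, {"offset": [0, 0, 0], "yaw": 0.5155, "claw": 0}, {"offset": [0, 0, 0], "yaw": 0.5155, "claw": 0}, {"offset": [0, 0, 0], "yaw": 0.5155, "claw": 0}, {"offset": [0, 0, 0], "yaw": 0.5155, "claw": 0}, {"offset": [0, 0, 0], "yaw": 0.5155, "claw": 0}, {"offset": [0, 0, 0], "yaw": 0.5155, "claw": 0}, {"offset": [0, 0, 0], "yaw": 0.5155, "claw": 0}, {"offset": [0, 0, 0], "yaw": 0.5155, "claw": 0}, {"offset": [0, 0, 0], "yaw": 0.5155, "claw": 0}]}}

```text
time: 26.65
ee_pos: [0.4351, 0.145, 0.1407]
tcp_rot: [179.3, 0.8, 168.5]
wrist_force: [-0.1, -0.7, 0.1]
opening: 0.0857
grasp_force: 0.0
```

Run:
```python
from h import *
o=get_obs();print(o["q"].round(1))
x,y,a=wrect(.03,.046,.433,.146);plan((round(x,4),round(y,4),.05,round(a+180,2)))
```

```text
[ 18.3  -9.4 -16.3  82.    0.2  29.8]
10526 rect 433.6 145.2 size 110.2 64.2 deg -11.6 z 0.0378
from [0.4351 0.1449 0.1406] [179.26   0.84 168.59] -> (0.4336, 0.1452, 0.05, 168.4) offset [ 0.016 -0.001  0.906] turn 0.0011
```

>>> {"fn": "servo_tool", "kwargs": {"rows": [{"offset": [0.016, 0, 0.5], "yaw": 0, "claw": 0}, {"offset": [0.016, 0, 0.9], "yaw": 0, "claw": 0}, {"offset": [0.016, 0, 1.0], "yaw": 0, "claw": 0}, {"offset": [0.016, 0, 1.0], "yaw": 0, "claw": 0}]}}

```text
time: 27.2
ee_pos: [0.4354, 0.1462, 0.0411]
tcp_rot: [179.3, 0.8, 168.4]
wrist_force: [0.5, 0.1, 0.4]
opening: 0.0852
grasp_force: 0.0
```

>>> {"fn": "servo_tool", "kwargs": {"rows": [{"offset": [0, 0, 0.04], "yaw": 0, "claw": 0}, {"offset": [0, 0, 0.04], "yaw": 0, "claw": 0.3}, {"offset": [0, 0, 0.04], "yaw": 0, "claw": 0.5}, {"offset": [0, 0, 0.04], "yaw": 0, "claw": 0.5}, {"offset": [0, 0, 0.04], "yaw": 0, "claw": 0.5}, {"offset": [0, 0, 0.04], "yaw": 0, "claw": 0.5}]}}

```text
time: 27.95
ee_pos: [0.4359, 0.1463, 0.0379]
tcp_rot: [179.2, 0.9, 168.3]
wrist_force: [-1.0, -1.5, 5.7]
opening: 0.0629
grasp_force: 44.6
```

>>> {"fn": "servo_tool", "kwargs": {"rows": [{"offset": [0, 0, -0.1], "yaw": 0, "claw": 0.6}, {"offset": [0, 0, -0.5], "yaw": 0, "claw": 0.6}, {"offset": [0, 0, -1], "yaw": 0, "claw": 0.6}, {"offset": [0, 0, -1], "yaw": 0, "claw": 0.6}]}}

```text
time: 28.45
ee_pos: [0.4354, 0.1459, 0.141]
tcp_rot: [179.1, 1.2, 168.3]
wrist_force: [0.4, 0.2, -2.8]
opening: 0.0632
grasp_force: 45.8
```

Run:
```python
from h import *
plan((.5875,-.016,.14,86.0))
```

```text
from [0.4354 0.1459 0.141 ] [179.05   1.16 168.32] -> (0.5875, -0.016, 0.14, 86.0) offset [-1.818 -1.277  0.01 ] turn 0.4573
```

>>> {"fn": "servo_tool", "kwargs": {"rows": [{"offset": [-0.4, -0.3, 0], "yaw": 0, "claw": 0.6}, {"offset": [-0.91, -0.65, 0], "yaw": 0, "claw": 0.6}, {"offset": [-0.91, -0.65, 0], "yaw": 0, "claw": 0.6}]}}

```text
time: 28.82
ee_pos: [0.511, 0.0606, 0.1357]
tcp_rot: [179.3, 0.8, 168.1]
wrist_force: [-1.1, 1.0, -3.2]
opening: 0.0629
grasp_force: 45.8
```

>>> {"fn": "servo_tool", "kwargs": {"rows": [{"offset": [-0.3, -0.2, 0], "yaw": 0.4573, "claw": 0.6}, {"offset": [-0.6, -0.4, 0], "yaw": 0.4573, "claw": 0.6}, {"offset": [-0.91, -0.65, 0], "yaw": 0.4573, "claw": 0.6}, {"offset": [-0.91, -0.65, 0], "yaw": 0.4573, "claw": 0.6}, {"offset": [-0.91, -0.65, 0], "yaw": 0.4573, "claw": 0.6}, {"offset": [-0.91, -0.65, 0], "yaw": 0.4573, "claw": 0.6}, {"offset": [-0.91, -0.65, 0], "yaw": 0.4573, "claw": 0.6}, {"offset": [-0.91, -0.65, 0], "yaw": 0.4573, "claw": 0.6}, {"offset": [-0.91, -0.65, 0], "yaw": 0.4573, "claw": 0.6}, {"offset": [-0.91, -0.65, 0], "yaw": 0.4573, "claw": 0.6}]}}

```text
time: 30.08
ee_pos: [0.5852, -0.0185, 0.1373]
tcp_rot: [179.1, -0.6, 86.2]
wrist_force: [-0.2, 0.4, -2.6]
opening: 0.0626
grasp_force: 45.8
```

Run:
```python
from h import *
plan((.5874,-.018,.06,86.0))
```

```text
from [ 0.5852 -0.0185  0.1373] [179.11  -0.63  86.19] -> (0.5874, -0.018, 0.06, 86.0) offset [0.006 0.021 0.773] turn 0.0011
```

>>> {"fn": "servo_tool", "kwargs": {"rows": [{"offset": [0.006, 0.021, 0.3], "yaw": 0.0011, "claw": 0.6}, {"offset": [0.006, 0.021, 0.55], "yaw": 0.0011, "claw": 0.6}, {"offset": [0.006, 0.021, 0.7], "yaw": 0.0011, "claw": 0.6}, {"offset": [0.006, 0.021, 0.7], "yaw": 0.0011, "claw": 0.6}]}}

```text
time: 30.58
ee_pos: [0.5882, -0.0176, 0.0667]
tcp_rot: [179.2, -0.6, 85.9]
wrist_force: [-0.5, 0.1, -2.2]
opening: 0.0631
grasp_force: 45.7
```

>>> {"fn": "servo_tool", "kwargs": {"rows": [{"offset": [0, 0, 0.03], "yaw": 0, "claw": 0.6}, {"offset": [0, 0, 0.05], "yaw": 0, "claw": 0.6}, {"offset": [0, 0, 0.06], "yaw": 0, "claw": 0.6}, {"offset": [0, 0, 0.07], "yaw": 0, "claw": 0.6}]}}

```text
time: 31.08
ee_pos: [0.5891, -0.0177, 0.0609]
tcp_rot: [179.0, -0.6, 85.8]
wrist_force: [-0.4, -0.1, -3.7]
opening: 0.0628
grasp_force: 45.7
```

>>> {"fn": "servo_tool", "kwargs": {"rows": [{"offset": [0, -0.015, 0.01], "yaw": 0, "claw": 0.6}, {"offset": [0, -0.015, 0.02], "yaw": 0, "claw": 0.6}, {"offset": [0, -0.015, 0.02], "yaw": 0, "claw": 0.6}]}}

```text
time: 31.45
ee_pos: [0.588, -0.0174, 0.0597]
tcp_rot: [179.0, -0.6, 85.8]
wrist_force: [-1.0, 1.7, 5.1]
opening: 0.0635
grasp_force: 46.7
```

>>> {"fn": "servo_tool", "kwargs": {"rows": [{"offset": [0, 0, 0], "yaw": 0, "claw": 0.3}, {"offset": [0, 0, 0], "yaw": 0, "claw": 0}, {"offset": [0, 0, 0], "yaw": 0, "claw": 0}, {"offset": [0, 0, 0], "yaw": 0, "claw": 0}, {"offset": [0, 0, -0.4], "yaw": 0, "claw": 0}, {"offset": [0, 0, -1], "yaw": 0, "claw": 0}, {"offset": [0, 0, -1], "yaw": 0, "claw": 0}, {"offset": [0, 0, -1], "yaw": 0, "claw": 0}]}}

```text
time: 32.45
ee_pos: [0.5859, -0.0185, 0.1584]
tcp_rot: [179.1, -0.6, 85.8]
wrist_force: [0.3, -0.0, 0.1]
opening: 0.0856
grasp_force: 0.0
```

Run:
```python
from h import *
wrect(.052,.066,.5875,-.016)
plan((.612,.274,.16,171.5))
```

```text
10855 rect 588.5 -14.9 size 110.5 64.1 deg 85.85 z 0.0589
from [ 0.5855 -0.0185  0.1575] [179.15  -0.63  85.81] -> (0.612, 0.274, 0.16, 171.5) offset [ 2.937  0.051 -0.025] turn -0.4761
```

>>> {"fn": "servo_tool", "kwargs": {"rows": [{"offset": [0.98, 0.017, 0], "yaw": 0, "claw": 0}, {"offset": [0.98, 0.017, 0], "yaw": 0, "claw": 0}, {"offset": [0.98, 0.017, 0], "yaw": 0, "claw": 0}]}}

```text
time: 32.88
ee_pos: [0.594, 0.0812, 0.1578]
tcp_rot: [179.2, -0.6, 86.0]
wrist_force: [0.0, -0.6, -0.6]
opening: 0.0857
grasp_force: 0.0
```

>>> {"fn": "servo_tool", "kwargs": {"rows": [{"offset": [0.98, 0.017, 0], "yaw": 0, "claw": 0}, {"offset": [0.98, 0.017, 0], "yaw": 0, "claw": 0}, {"offset": [0.98, 0.017, 0], "yaw": 0, "claw": 0}]}}

```text
time: 33.25
ee_pos: [0.6031, 0.178, 0.1592]
tcp_rot: [179.2, -0.6, 85.9]
wrist_force: [-0.3, -1.2, -0.1]
opening: 0.0854
grasp_force: 0.0
```

>>> {"fn": "servo_tool", "kwargs": {"rows": [{"offset": [0.98, 0.017, 0.15], "yaw": -0.476, "claw": 0}, {"offset": [0.98, 0.017, 0.15], "yaw": -0.476, "claw": 0}, {"offset": [0.98, 0.017, 0.15], "yaw": -0.476, "claw": 0}, {"offset": [0.98, 0.017, 0.15], "yaw": -0.476, "claw": 0}, {"offset": [0.98, 0.017, 0.15], "yaw": -0.476, "claw": 0}, {"offset": [0.98, 0.017, 0.15], "yaw": -0.476, "claw": 0}, {"offset": [0.98, 0.017, 0.15], "yaw": -0.476, "claw": 0}, {"offset": [0.98, 0.017, 0.15], "yaw": -0.476, "claw": 0}, {"offset": [0.98, 0.017, 0.15], "yaw": -0.476, "claw": 0}, {"offset": [0.98, 0.017, 0.15], "yaw": -0.476, "claw": 0}]}}

```text
time: 34.5
ee_pos: [0.6127, 0.2735, 0.1465]
tcp_rot: [179.3, 0.8, 171.2]
wrist_force: [0.3, -0.1, 0.2]
opening: 0.0856
grasp_force: 0.0
```

Run:
```python
from h import *
o=get_obs();print(o["q"].round(1))
x,y,a=wrect(.03,.046,.612,.274);plan((round(x,4),round(y,4),.0379,round(a+180,2)))
```

```text
[24.  19.9 15.8 84.8  0.1 32.8]
10062 rect 611.8 273.1 size 110.8 64.1 deg -8.66 z 0.0378
from [0.6127 0.2738 0.1467] [179.32   0.85 171.25] -> (0.6118, 0.2731, 0.0379, 171.34) offset [ 0.008 -0.008  1.088] turn -0.0005
```

>>> {"fn": "servo_tool", "kwargs": {"rows": [{"offset": [0.025, -0.015, 0.5], "yaw": 0, "claw": 0}, {"offset": [0.025, -0.015, 0.9], "yaw": 0, "claw": 0}, {"offset": [0.025, -0.015, 1.0], "yaw": 0, "claw": 0}, {"offset": [0.025, -0.015, 1.0], "yaw": 0, "claw": 0}]}}

```text
time: 35.05
ee_pos: [0.6117, 0.2743, 0.0473]
tcp_rot: [179.3, 0.9, 171.4]
wrist_force: [0.0, 0.3, 0.9]
opening: 0.0855
grasp_force: 0.0
```

>>> {"fn": "servo_tool", "kwargs": {"rows": [{"offset": [0, 0, 0.09], "yaw": 0, "claw": 0}, {"offset": [0, 0, 0.09], "yaw": 0, "claw": 0.3}, {"offset": [0, 0, 0.09], "yaw": 0, "claw": 0.5}, {"offset": [0, 0, 0.09], "yaw": 0, "claw": 0.5}, {"offset": [0, 0, 0.09], "yaw": 0, "claw": 0.5}, {"offset": [0, 0, 0.09], "yaw": 0, "claw": 0.5}]}}

```text
time: 35.8
ee_pos: [0.6122, 0.2745, 0.0389]
tcp_rot: [179.3, 0.9, 171.5]
wrist_force: [-1.0, -0.8, 5.4]
opening: 0.0633
grasp_force: 46.5
```

>>> {"fn": "servo_tool", "kwargs": {"rows": [{"offset": [0, 0, -0.1], "yaw": 0, "claw": 0.6}, {"offset": [0, 0, -0.5], "yaw": 0, "claw": 0.6}, {"offset": [0, 0, -1], "yaw": 0, "claw": 0.6}, {"offset": [0, 0, -1], "yaw": 0, "claw": 0.6}]}}

```text
time: 36.3
ee_pos: [0.6117, 0.2742, 0.1431]
tcp_rot: [179.1, 1.2, 171.5]
wrist_force: [0.7, 0.4, -2.5]
opening: 0.0632
grasp_force: 45.7
```

>>> {"fn": "servo_tool", "kwargs": {"rows": [{"offset": [0, 0, -0.3], "yaw": 0, "claw": 0.6}, {"offset": [0, 0, -0.4], "yaw": 0, "claw": 0.6}, {"offset": [0, 0, -0.4], "yaw": 0, "claw": 0.6}]}}

```text
time: 36.67
ee_pos: [0.6096, 0.2732, 0.1776]
tcp_rot: [179.3, 0.9, 171.5]
wrist_force: [0.6, -1.4, -2.4]
opening: 0.0631
grasp_force: 45.7
```

Run:
```python
from h import *
plan((.5874,-.0165,.18,86.0))
```

```text
from [0.6096 0.2732 0.1776] [179.29   0.89 171.48] -> (0.5874, -0.0165, 0.18, 86.0) offset [-0.21  -2.897 -0.024] turn 0.4749
```

>>> {"fn": "servo_tool", "kwargs": {"rows": [{"offset": [-0.03, -0.4, 0], "yaw": 0, "claw": 0.6}, {"offset": [-0.07, -0.966, 0], "yaw": 0, "claw": 0.6}, {"offset": [-0.07, -0.966, 0], "yaw": 0, "claw": 0.6}]}}

```text
time: 37.05
ee_pos: [0.6015, 0.1732, 0.1754]
tcp_rot: [179.4, 0.8, 171.3]
wrist_force: [-0.1, 0.4, -2.1]
opening: 0.0629
grasp_force: 45.8
```

>>> {"fn": "servo_tool", "kwargs": {"rows": [{"offset": [-0.03, -0.5, 0], "yaw": 0, "claw": 0.6}, {"offset": [-0.07, -0.966, 0], "yaw": 0, "claw": 0.6}, {"offset": [-0.07, -0.966, 0], "yaw": 0, "claw": 0.6}]}}

```text
time: 37.42
ee_pos: [0.5943, 0.0777, 0.1745]
tcp_rot: [179.3, 0.8, 171.3]
wrist_force: [0.5, -0.3, -2.7]
opening: 0.0631
grasp_force: 46.0
```

>>> {"fn": "servo_tool", "kwargs": {"rows": [{"offset": [-0.02, -0.3, 0], "yaw": 0.4749, "claw": 0.6}, {"offset": [-0.05, -0.6, 0], "yaw": 0.4749, "claw": 0.6}, {"offset": [-0.07, -0.966, 0], "yaw": 0.4749, "claw": 0.6}, {"offset": [-0.07, -0.966, 0], "yaw": 0.4749, "claw": 0.6}, {"offset": [-0.07, -0.966, 0], "yaw": 0.4749, "claw": 0.6}, {"offset": [-0.07, -0.966, 0], "yaw": 0.4749, "claw": 0.6}, {"offset": [-0.07, -0.966, 0], "yaw": 0.4749, "claw": 0.6}, {"offset": [-0.07, -0.966, 0], "yaw": 0.4749, "claw": 0.6}, {"offset": [-0.07, -0.966, 0], "yaw": 0.4749, "claw": 0.6}, {"offset": [-0.07, -0.966, 0], "yaw": 0.4749, "claw": 0.6}, {"offset": [-0.07, -0.966, 0], "yaw": 0.4749, "claw": 0.6}]}}

```text
time: 38.8
ee_pos: [0.5873, -0.0164, 0.1744]
tcp_rot: [179.1, -0.6, 86.2]
wrist_force: [-0.7, 0.3, -2.5]
opening: 0.063
grasp_force: 46.0
```

Run:
```python
from h import *
plan((.5878,-.0165,.098,86.0))
```

```text
from [ 0.5873 -0.0164  0.1744] [179.09  -0.63  86.16] -> (0.5878, -0.0165, 0.098, 86.0) offset [-0.001  0.005  0.764] turn 0.0009
```

>>> {"fn": "servo_tool", "kwargs": {"rows": [{"offset": [-0.01, -0.008, 0.3], "yaw": 0.0009, "claw": 0.6}, {"offset": [-0.01, -0.008, 0.55], "yaw": 0.0009, "claw": 0.6}, {"offset": [-0.01, -0.008, 0.7], "yaw": 0.0009, "claw": 0.6}, {"offset": [-0.01, -0.008, 0.7], "yaw": 0.0009, "claw": 0.6}]}}

```text
time: 39.3
ee_pos: [0.5871, -0.0169, 0.1038]
tcp_rot: [179.2, -0.6, 85.9]
wrist_force: [-0.3, -0.4, -2.2]
opening: 0.0632
grasp_force: 45.9
```

>>> {"fn": "servo_tool", "kwargs": {"rows": [{"offset": [0, 0, 0.02], "yaw": 0, "claw": 0.6}, {"offset": [0, 0, 0.03], "yaw": 0, "claw": 0.6}, {"offset": [0, 0, 0.04], "yaw": 0, "claw": 0.6}, {"offset": [0, 0, 0.05], "yaw": 0, "claw": 0.6}, {"offset": [0, 0, 0.05], "yaw": 0, "claw": 0.6}]}}

```text
time: 39.92
ee_pos: [0.5877, -0.0168, 0.0997]
tcp_rot: [179.1, -0.6, 85.9]
wrist_force: [-0.0, -0.4, -2.4]
opening: 0.0633
grasp_force: 45.9
```

>>> {"fn": "servo_tool", "kwargs": {"rows": [{"offset": [0, 0, 0.01], "yaw": 0, "claw": 0.6}, {"offset": [0, 0, 0.015], "yaw": 0, "claw": 0.6}, {"offset": [0, 0, 0.02], "yaw": 0, "claw": 0.6}, {"offset": [0, 0, 0.02], "yaw": 0, "claw": 0.6}]}}

```text
time: 40.42
ee_pos: [0.5879, -0.0167, 0.0986]
tcp_rot: [179.0, -0.6, 85.8]
wrist_force: [-2.5, 2.3, 6.9]
opening: 0.063
grasp_force: 47.1
```

>>> {"fn": "servo_tool", "kwargs": {"rows": [{"offset": [0, 0, 0], "yaw": 0, "claw": 0.3}, {"offset": [0, 0, 0], "yaw": 0, "claw": 0}, {"offset": [0, 0, 0], "yaw": 0, "claw": 0}, {"offset": [0, 0, 0], "yaw": 0, "claw": 0}, {"offset": [0, 0, -0.4], "yaw": 0, "claw": 0}, {"offset": [0, 0, -0.9], "yaw": 0, "claw": 0}, {"offset": [0, 0, -0.9], "yaw": 0, "claw": 0}, {"offset": [0, 0, -0.9], "yaw": 0, "claw": 0}]}}

```text
time: 41.42
ee_pos: [0.5862, -0.0178, 0.1872]
tcp_rot: [179.1, -0.6, 85.8]
wrist_force: [-0.1, 1.2, -0.7]
opening: 0.0851
grasp_force: 0.0
```

Run:
```python
from h import *
wrect(.089,.104,.5875,-.016)
plan((.422,-.008,.16,196.2))
```

```text
11603 rect 588.3 -15.8 size 110.8 64.1 deg 85.8 z 0.0969
from [ 0.5859 -0.0177  0.1865] [179.16  -0.63  85.84] -> (0.422, -0.008, 0.16, 196.2) offset [-0.022 -1.642  0.265] turn -0.6131
```

>>> {"fn": "servo_tool", "kwargs": {"rows": [{"offset": [-0.01, -0.82, 0], "yaw": 0, "claw": 0}, {"offset": [-0.01, -0.82, 0], "yaw": 0, "claw": 0}, {"offset": [-0.01, -0.82, 0], "yaw": 0, "claw": 0}]}}

```text
time: 41.85
ee_pos: [0.5033, -0.0127, 0.1855]
tcp_rot: [179.1, -0.6, 85.8]
wrist_force: [1.4, 0.0, -0.2]
opening: 0.0854
grasp_force: 0.0
```

>>> {"fn": "servo_tool", "kwargs": {"rows": [{"offset": [-0.01, -0.82, 0.4], "yaw": -0.613, "claw": 0}, {"offset": [-0.01, -0.82, 0.4], "yaw": -0.613, "claw": 0}, {"offset": [-0.01, -0.82, 0.4], "yaw": -0.613, "claw": 0}, {"offset": [-0.01, -0.82, 0.4], "yaw": -0.613, "claw": 0}, {"offset": [-0.01, -0.82, 0.4], "yaw": -0.613, "claw": 0}, {"offset": [-0.01, -0.82, 0.4], "yaw": -0.613, "claw": 0}, {"offset": [-0.01, -0.82, 0.4], "yaw": -0.613, "claw": 0}, {"offset": [-0.01, -0.82, 0.4], "yaw": -0.613, "claw": 0}, {"offset": [-0.01, -0.82, 0.4], "yaw": -0.613, "claw": 0}, {"offset": [-0.01, -0.82, 0.4], "yaw": -0.613, "claw": 0}, {"offset": [-0.01, -0.82, 0.4], "yaw": -0.613, "claw": 0}, {"offset": [-0.01, -0.82, 0.4], "yaw": -0.613, "claw": 0}]}}

```text
time: 43.35
ee_pos: [0.4238, -0.0075, 0.1445]
tcp_rot: [179.7, 1.1, -163.9]
wrist_force: [0.2, -0.2, 0.3]
opening: 0.0852
grasp_force: 0.0
```

Run:
```python
from h import *
o=get_obs();print(o["q"].round(1))
x,y,a=wrect(.022,.038,.422,-.008);plan((round(x,4),round(y,4),.037,round(a+180,2)))
```

```text
[ -1.4 -14.1 -19.8  83.4   0.6 -17.5]
6419 rect 422.5 -9.0 size 90.9 52.2 deg 16.52 z 0.0298
from [ 0.4237 -0.0075  0.1445] [ 179.72    1.06 -163.9 ] -> (0.4225, -0.009, 0.037, 196.52) offset [ 0.016 -0.012  1.075] turn -0.0023
```

>>> {"fn": "servo_tool", "kwargs": {"rows": [{"offset": [0.036, -0.016, 0.5], "yaw": -0.0023, "claw": 0}, {"offset": [0.036, -0.016, 0.9], "yaw": -0.0023, "claw": 0}, {"offset": [0.036, -0.016, 1.0], "yaw": -0.0023, "claw": 0}, {"offset": [0.036, -0.016, 1.0], "yaw": -0.0023, "claw": 0}]}}

```text
time: 43.9
ee_pos: [0.4221, -0.009, 0.0453]
tcp_rot: [179.7, 1.1, -163.4]
wrist_force: [0.4, -0.2, 0.2]
opening: 0.0856
grasp_force: 0.0
```

>>> {"fn": "servo_tool", "kwargs": {"rows": [{"offset": [0, 0, 0.06], "yaw": 0, "claw": 0}, {"offset": [0, 0, 0.06], "yaw": 0, "claw": 0.3}, {"offset": [0, 0, 0.06], "yaw": 0, "claw": 0.6}, {"offset": [0, 0, 0.06], "yaw": 0, "claw": 0.6}, {"offset": [0, 0, 0.06], "yaw": 0, "claw": 0.6}, {"offset": [0, 0, 0.06], "yaw": 0, "claw": 0.6}]}}

```text
time: 44.65
ee_pos: [0.4225, -0.009, 0.0398]
tcp_rot: [179.8, 1.2, -163.4]
wrist_force: [-0.7, -0.3, 5.5]
opening: 0.0506
grasp_force: 42.5
```

>>> {"fn": "servo_tool", "kwargs": {"rows": [{"offset": [0, 0, -0.1], "yaw": 0, "claw": 0.7}, {"offset": [0, 0, -0.5], "yaw": 0, "claw": 0.7}, {"offset": [0, 0, -1], "yaw": 0, "claw": 0.7}, {"offset": [0, 0, -1], "yaw": 0, "claw": 0.7}]}}

```text
time: 45.15
ee_pos: [0.422, -0.01, 0.143]
tcp_rot: [179.8, 1.4, -163.4]
wrist_force: [0.7, -0.8, -2.2]
opening: 0.051
grasp_force: 42.6
```

>>> {"fn": "servo_tool", "kwargs": {"rows": [{"offset": [0, 0, -0.4], "yaw": 0, "claw": 0.7}, {"offset": [0, 0, -0.7], "yaw": 0, "claw": 0.7}, {"offset": [0, 0, -0.7], "yaw": 0, "claw": 0.7}]}}

```text
time: 45.52
ee_pos: [0.4198, -0.0106, 0.2102]
tcp_rot: [179.8, 1.2, -163.4]
wrist_force: [-0.1, 0.4, -1.6]
opening: 0.0509
grasp_force: 42.9
```

Run:
```python
from h import *
plan((.5875,-.016,.2,86.0))
```

```text
from [ 0.4198 -0.0106  0.2102] [ 179.78    1.23 -163.41] -> (0.5875, -0.016, 0.2, 86.0) offset [-1.592 -0.531  0.102] turn 0.6144
```

>>> {"fn": "servo_tool", "kwargs": {"rows": [{"offset": [-0.4, -0.13, 0], "yaw": 0, "claw": 0.7}, {"offset": [-0.8, -0.265, 0], "yaw": 0, "claw": 0.7}, {"offset": [-0.8, -0.265, 0], "yaw": 0, "claw": 0.7}]}}

```text
time: 45.9
ee_pos: [0.5045, -0.0132, 0.207]
tcp_rot: [179.7, 0.9, -163.4]
wrist_force: [-0.9, 0.6, -1.7]
opening: 0.0509
grasp_force: 42.8
```

>>> {"fn": "servo_tool", "kwargs": {"rows": [{"offset": [-0.3, -0.1, 0], "yaw": 0.6144, "claw": 0.7}, {"offset": [-0.6, -0.2, 0], "yaw": 0.6144, "claw": 0.7}, {"offset": [-0.79, -0.265, 0], "yaw": 0.6144, "claw": 0.7}, {"offset": [-0.79, -0.265, 0], "yaw": 0.6144, "claw": 0.7}, {"offset": [-0.79, -0.265, 0], "yaw": 0.6144, "claw": 0.7}, {"offset": [-0.79, -0.265, 0], "yaw": 0.6144, "claw": 0.7}, {"offset": [-0.79, -0.265, 0], "yaw": 0.6144, "claw": 0.7}, {"offset": [-0.79, -0.265, 0], "yaw": 0.6144, "claw": 0.7}, {"offset": [-0.79, -0.265, 0], "yaw": 0.6144, "claw": 0.7}, {"offset": [-0.79, -0.265, 0], "yaw": 0.6144, "claw": 0.7}, {"offset": [-0.79, -0.265, 0], "yaw": 0.6144, "claw": 0.7}, {"offset": [-0.79, -0.265, 0], "yaw": 0.6144, "claw": 0.7}]}}

```text
time: 47.4
ee_pos: [0.5858, -0.0159, 0.2105]
tcp_rot: [179.2, -0.6, 86.0]
wrist_force: [-0.7, -0.1, -0.7]
opening: 0.0504
grasp_force: 42.8
```

Run:
```python
from h import *
plan((.5878,-.016,.1375,86.0))
```

```text
from [ 0.5858 -0.0159  0.2105] [179.18  -0.63  86.04] -> (0.5878, -0.016, 0.1375, 86.0) offset [0.001 0.02  0.73 ] turn 0.0002
```

>>> {"fn": "servo_tool", "kwargs": {"rows": [{"offset": [-0.008, 0.008, 0.3], "yaw": 0, "claw": 0.7}, {"offset": [-0.008, 0.008, 0.55], "yaw": 0, "claw": 0.7}, {"offset": [-0.008, 0.008, 0.67], "yaw": 0, "claw": 0.7}, {"offset": [-0.008, 0.008, 0.67], "yaw": 0, "claw": 0.7}]}}

```text
time: 47.9
ee_pos: [0.5879, -0.0162, 0.1439]
tcp_rot: [179.2, -0.6, 86.0]
wrist_force: [-0.8, 0.7, -1.4]
opening: 0.0503
grasp_force: 42.8
```

>>> {"fn": "servo_tool", "kwargs": {"rows": [{"offset": [0, 0, 0.02], "yaw": 0, "claw": 0.7}, {"offset": [0, 0, 0.03], "yaw": 0, "claw": 0.7}, {"offset": [0, 0, 0.04], "yaw": 0, "claw": 0.7}, {"offset": [0, 0, 0.05], "yaw": 0, "claw": 0.7}, {"offset": [0, 0, 0.05], "yaw": 0, "claw": 0.7}]}}

```text
time: 48.52
ee_pos: [0.5886, -0.0161, 0.1397]
tcp_rot: [179.1, -0.6, 86.0]
wrist_force: [-0.0, -0.0, -1.4]
opening: 0.0511
grasp_force: 42.8
```

>>> {"fn": "servo_tool", "kwargs": {"rows": [{"offset": [0, -0.008, 0.01], "yaw": 0, "claw": 0.7}, {"offset": [0, -0.008, 0.02], "yaw": 0, "claw": 0.7}, {"offset": [0, -0.008, 0.025], "yaw": 0, "claw": 0.7}, {"offset": [0, -0.008, 0.03], "yaw": 0, "claw": 0.7}, {"offset": [0, -0.008, 0.03], "yaw": 0, "claw": 0.7}]}}

```text
time: 49.15
ee_pos: [0.5879, -0.0159, 0.1375]
tcp_rot: [179.0, -0.6, 86.0]
wrist_force: [-3.2, 2.6, 7.6]
opening: 0.0508
grasp_force: 43.7
```

Contact. Release and go to the last small case.

>>> {"fn": "servo_tool", "kwargs": {"rows": [{"offset": [0, 0, 0], "yaw": 0, "claw": 0.4}, {"offset": [0, 0, 0], "yaw": 0, "claw": 0}, {"offset": [0, 0, 0], "yaw": 0, "claw": 0}, {"offset": [0, 0, 0], "yaw": 0, "claw": 0}, {"offset": [0, 0, -0.4], "yaw": 0, "claw": 0}, {"offset": [0, 0, -0.8], "yaw": 0, "claw": 0}, {"offset": [0, 0, -0.8], "yaw": 0, "claw": 0}, {"offset": [0, 0, -0.8], "yaw": 0, "claw": 0}]}}

```text
time: 50.15
ee_pos: [0.5864, -0.0169, 0.2159]
tcp_rot: [179.1, -0.6, 86.0]
wrist_force: [-0.1, -0.7, -1.1]
opening: 0.0853
grasp_force: 0.0
```

Run:
```python
from h import *
wrect(.119,.134,.5875,-.016)
plan((.440,.286,.18,188))
```

```text
7831 rect 588.4 -14.9 size 91.1 52.1 deg 85.86 z 0.1268
from [ 0.5862 -0.0168  0.2154] [179.16  -0.62  86.01] -> (0.44, 0.286, 0.18, 188) offset [ 2.919 -1.669  0.354] turn -0.5666
```

>>> {"fn": "servo_tool", "kwargs": {"rows": [{"offset": [0.97, -0.556, 0], "yaw": 0, "claw": 0}, {"offset": [0.97, -0.556, 0], "yaw": 0, "claw": 0}, {"offset": [0.97, -0.556, 0], "yaw": 0, "claw": 0}]}}

```text
time: 50.58
ee_pos: [0.5362, 0.0861, 0.2158]
tcp_rot: [179.2, -0.6, 86.2]
wrist_force: [0.5, -0.8, 0.1]
opening: 0.0856
grasp_force: 0.0
```

>>> {"fn": "servo_tool", "kwargs": {"rows": [{"offset": [0.97, -0.556, 0.3], "yaw": 0, "claw": 0}, {"offset": [0.97, -0.556, 0.3], "yaw": 0, "claw": 0}, {"offset": [0.97, -0.556, 0.3], "yaw": 0, "claw": 0}]}}

```text
time: 50.95
ee_pos: [0.4879, 0.1863, 0.1848]
tcp_rot: [179.2, -0.6, 86.2]
wrist_force: [0.7, 0.4, 0.1]
opening: 0.0857
grasp_force: 0.0
```

>>> {"fn": "servo_tool", "kwargs": {"rows": [{"offset": [0.97, -0.556, 0.4], "yaw": -0.5666, "claw": 0}, {"offset": [0.97, -0.556, 0.4], "yaw": -0.5666, "claw": 0}, {"offset": [0.97, -0.556, 0.4], "yaw": -0.5666, "claw": 0}, {"offset": [0.97, -0.556, 0.4], "yaw": -0.5666, "claw": 0}, {"offset": [0.97, -0.556, 0.4], "yaw": -0.5666, "claw": 0}, {"offset": [0.97, -0.556, 0.4], "yaw": -0.5666, "claw": 0}, {"offset": [0.97, -0.556, 0.4], "yaw": -0.5666, "claw": 0}, {"offset": [0.97, -0.556, 0.4], "yaw": -0.5666, "claw": 0}, {"offset": [0.97, -0.556, 0.4], "yaw": -0.5666, "claw": 0}, {"offset": [0.97, -0.556, 0.4], "yaw": -0.5666, "claw": 0}, {"offset": [0.97, -0.556, 0.4], "yaw": -0.5666, "claw": 0}, {"offset": [0.97, -0.556, 0.4], "yaw": -0.5666, "claw": 0}]}}

```text
time: 52.45
ee_pos: [0.4419, 0.2852, 0.1468]
tcp_rot: [179.6, 1.0, -172.2]
wrist_force: [0.8, 0.3, 0.1]
opening: 0.0855
grasp_force: 0.0
```

Run:
```python
from h import *
o=get_obs();print(o["q"].round(1))
x,y,a=wrect(.022,.038,.440,.286);plan((round(x,4),round(y,4),.0385,round(a+180,2)))
```

```text
[32.9 -0.2 -7.  82.1 -0.1 25. ]
6703 rect 434.9 315.3 size 119.3 92.6 deg -78.32 z 0.0298
from [0.4418 0.2853 0.1469] [ 179.59    1.02 -172.15] -> (0.4349, 0.3153, 0.0385, 101.68) offset [0.028 0.306 1.084] turn 0.4787
```

Run:
```python
from h import *
x,y,a=wrect(.022,.035,.440,.286,.058);plan((round(x,4),round(y,4),.0385,round(a+180,2)))
```

```text
6318 rect 440.6 284.9 size 90.6 52.0 deg 7.92 z 0.0298
from [0.4417 0.2855 0.147 ] [ 179.59    1.03 -172.11] -> (0.4406, 0.2849, 0.0385, 187.92) offset [ 0.012 -0.004  1.085] turn -0.0002
```

>>> {"fn": "servo_tool", "kwargs": {"rows": [{"offset": [0.03, -0.012, 0.5], "yaw": 0, "claw": 0}, {"offset": [0.03, -0.012, 0.9], "yaw": 0, "claw": 0}, {"offset": [0.03, -0.012, 1.0], "yaw": 0, "claw": 0}, {"offset": [0.03, -0.012, 1.0], "yaw": 0, "claw": 0}]}}

```text
time: 53.05
ee_pos: [0.4405, 0.2852, 0.0476]
tcp_rot: [179.6, 1.0, -172.0]
wrist_force: [1.4, 0.6, 1.3]
opening: 0.0853
grasp_force: 0.0
```

>>> {"fn": "servo_tool", "kwargs": {"rows": [{"offset": [0, 0, 0.08], "yaw": 0, "claw": 0}, {"offset": [0, 0, 0.08], "yaw": 0, "claw": 0.3}, {"offset": [0, 0, 0.08], "yaw": 0, "claw": 0.6}, {"offset": [0, 0, 0.08], "yaw": 0, "claw": 0.6}, {"offset": [0, 0, 0.08], "yaw": 0, "claw": 0.6}, {"offset": [0, 0, 0.08], "yaw": 0, "claw": 0.6}]}}

```text
time: 53.8
ee_pos: [0.441, 0.2855, 0.0401]
tcp_rot: [179.5, 1.1, -172.0]
wrist_force: [-0.0, -1.4, 5.7]
opening: 0.0507
grasp_force: 42.6
```

>>> {"fn": "servo_tool", "kwargs": {"rows": [{"offset": [0, 0, -0.1], "yaw": 0, "claw": 0.7}, {"offset": [0, 0, -0.5], "yaw": 0, "claw": 0.7}, {"offset": [0, 0, -1], "yaw": 0, "claw": 0.7}, {"offset": [0, 0, -1], "yaw": 0, "claw": 0.7}]}}

```text
time: 54.3
ee_pos: [0.4404, 0.2852, 0.1436]
tcp_rot: [179.4, 1.4, -172.0]
wrist_force: [-0.7, 0.1, -1.9]
opening: 0.0507
grasp_force: 42.5
```

>>> {"fn": "servo_tool", "kwargs": {"rows": [{"offset": [0, 0, -0.5], "yaw": 0, "claw": 0.7}, {"offset": [0, 0, -1], "yaw": 0, "claw": 0.7}, {"offset": [0, 0, -1], "yaw": 0, "claw": 0.7}]}}

```text
time: 54.68
ee_pos: [0.4381, 0.2838, 0.2422]
tcp_rot: [179.5, 1.3, -172.0]
wrist_force: [-0.3, 0.1, -1.7]
opening: 0.0504
grasp_force: 43.0
```

Run:
```python
from h import *
plan((.587,-.0165,.24,86.0))
```

```text
from [0.4381 0.2838 0.2422] [ 179.45    1.3  -172.02] -> (0.587, -0.0165, 0.24, 86.0) offset [-1.058 -3.181  0.022] turn 0.5666
```

>>> {"fn": "servo_tool", "kwargs": {"rows": [{"offset": [-0.13, -0.4, 0], "yaw": 0, "claw": 0.7}, {"offset": [-0.265, -0.795, 0], "yaw": 0, "claw": 0.7}, {"offset": [-0.265, -0.795, 0], "yaw": 0, "claw": 0.7}]}}

```text
time: 55.05
ee_pos: [0.4749, 0.2061, 0.2369]
tcp_rot: [179.6, 0.9, -172.2]
wrist_force: [0.2, -0.3, -2.7]
opening: 0.0506
grasp_force: 43.0
```

>>> {"fn": "servo_tool", "kwargs": {"rows": [{"offset": [-0.13, -0.4, 0], "yaw": 0, "claw": 0.7}, {"offset": [-0.265, -0.795, 0], "yaw": 0, "claw": 0.7}, {"offset": [-0.265, -0.795, 0], "yaw": 0, "claw": 0.7}]}}

```text
time: 55.42
ee_pos: [0.5121, 0.1317, 0.2371]
tcp_rot: [179.6, 0.9, -172.2]
wrist_force: [-0.6, 0.7, -1.9]
opening: 0.0509
grasp_force: 43.0
```

>>> {"fn": "servo_tool", "kwargs": {"rows": [{"offset": [-0.13, -0.4, 0], "yaw": 0, "claw": 0.7}, {"offset": [-0.265, -0.795, 0], "yaw": 0, "claw": 0.7}, {"offset": [-0.265, -0.795, 0], "yaw": 0, "claw": 0.7}]}}

```text
time: 55.8
ee_pos: [0.5493, 0.0573, 0.2372]
tcp_rot: [179.6, 0.9, -172.1]
wrist_force: [-0.5, 0.0, -1.3]
opening: 0.0508
grasp_force: 43.1
```

>>> {"fn": "servo_tool", "kwargs": {"rows": [{"offset": [-0.1, -0.3, 0], "yaw": 0.5666, "claw": 0.7}, {"offset": [-0.2, -0.6, 0], "yaw": 0.5666, "claw": 0.7}, {"offset": [-0.265, -0.795, 0], "yaw": 0.5666, "claw": 0.7}, {"offset": [-0.265, -0.795, 0], "yaw": 0.5666, "claw": 0.7}, {"offset": [-0.265, -0.795, 0], "yaw": 0.5666, "claw": 0.7}, {"offset": [-0.265, -0.795, 0], "yaw": 0.5666, "claw": 0.7}, {"offset": [-0.265, -0.795, 0], "yaw": 0.5666, "claw": 0.7}, {"offset": [-0.265, -0.795, 0], "yaw": 0.5666, "claw": 0.7}, {"offset": [-0.265, -0.795, 0], "yaw": 0.5666, "claw": 0.7}, {"offset": [-0.265, -0.795, 0], "yaw": 0.5666, "claw": 0.7}, {"offset": [-0.265, -0.795, 0], "yaw": 0.5666, "claw": 0.7}, {"offset": [-0.265, -0.795, 0], "yaw": 0.5666, "claw": 0.7}]}}

```text
time: 57.3
ee_pos: [0.5862, -0.016, 0.2383]
tcp_rot: [179.1, -0.6, 86.2]
wrist_force: [-0.3, -0.2, -2.2]
opening: 0.0509
grasp_force: 43.1
```

Run:
```python
from h import *
plan((.5878,-.0165,.1675,86.0))
```

```text
from [ 0.5862 -0.016   0.2383] [179.11  -0.64  86.18] -> (0.5878, -0.0165, 0.1675, 86.0) offset [-0.004  0.017  0.708] turn 0.001
```

>>> {"fn": "servo_tool", "kwargs": {"rows": [{"offset": [-0.01, 0.003, 0.3], "yaw": 0.001, "claw": 0.7}, {"offset": [-0.01, 0.003, 0.55], "yaw": 0.001, "claw": 0.7}, {"offset": [-0.01, 0.003, 0.65], "yaw": 0.001, "claw": 0.7}, {"offset": [-0.01, 0.003, 0.65], "yaw": 0.001, "claw": 0.7}]}}

```text
time: 57.8
ee_pos: [0.5874, -0.0171, 0.1734]
tcp_rot: [179.1, -0.6, 85.9]
wrist_force: [0.1, 0.2, -1.2]
opening: 0.0513
grasp_force: 43.0
```

>>> {"fn": "servo_tool", "kwargs": {"rows": [{"offset": [0, 0, 0.02], "yaw": 0, "claw": 0.7}, {"offset": [0, 0, 0.03], "yaw": 0, "claw": 0.7}, {"offset": [0, 0, 0.04], "yaw": 0, "claw": 0.7}, {"offset": [0, 0, 0.05], "yaw": 0, "claw": 0.7}, {"offset": [0, 0, 0.05], "yaw": 0, "claw": 0.7}]}}

```text
time: 58.42
ee_pos: [0.5878, -0.0172, 0.1686]
tcp_rot: [179.1, -0.6, 85.8]
wrist_force: [-0.2, 0.5, -2.2]
opening: 0.0512
grasp_force: 43.1
```

>>> {"fn": "servo_tool", "kwargs": {"rows": [{"offset": [0.01, 0, 0.01], "yaw": 0, "claw": 0.7}, {"offset": [0.01, 0, 0.015], "yaw": 0, "claw": 0.7}, {"offset": [0.01, 0, 0.015], "yaw": 0, "claw": 0.7}]}}

```text
time: 58.8
ee_pos: [0.588, -0.0163, 0.1677]
tcp_rot: [179.0, -0.6, 85.8]
wrist_force: [-0.6, -1.4, 4.0]
opening: 0.0508
grasp_force: 43.6
```

>>> {"fn": "servo_tool", "kwargs": {"rows": [{"offset": [0, 0, 0], "yaw": 0, "claw": 0.4}, {"offset": [0, 0, 0], "yaw": 0, "claw": 0}, {"offset": [0, 0, 0], "yaw": 0, "claw": 0}, {"offset": [0, 0, 0], "yaw": 0, "claw": 0}, {"offset": [0, 0, -0.4], "yaw": 0, "claw": 0}, {"offset": [0, 0, -0.8], "yaw": 0, "claw": 0}, {"offset": [0, 0, -0.8], "yaw": 0, "claw": 0}, {"offset": [0, 0, -0.8], "yaw": 0, "claw": 0}]}}

```text
time: 59.8
ee_pos: [0.5865, -0.017, 0.2465]
tcp_rot: [179.1, -0.6, 85.8]
wrist_force: [-0.7, -1.7, -0.6]
opening: 0.0852
grasp_force: 0.0
```

Run:
```python
from h import *
wrect(.149,.164,.5875,-.016)
for n in("top","side"):
    p,d=camera(n);cv2.imwrite(f"pics/{n}3.png",p[:,:,::-1]);C=cloud(n,d)
    m=((C[...,2]>.011)&(C[...,2]<.026)&(np.hypot(C[...,0]-.32,C[...,1]+.1)<.12)).astype(np.uint8)
    k,l,s,c=cv2.connectedComponentsWithStats(m)
    for j in range(1,k):
        if s[j,4]>100:print(n,s[j,4],cv2.minAreaRect((C[l==j][:,:2]*1000).astype(np.float32)))
plan((.321,-.10,.2,91))
```

```text
7798 rect 588.4 -15.2 size 91.0 52.2 deg 86.01 z 0.1568
side 703 ((320.93719482421875, -95.95089721679688), (60.144981384277344, 101.47528076171875), 1.0031107664108276)
from [ 0.5862 -0.017   0.2458] [179.19  -0.63  85.83] -> (0.321, -0.1, 0.2, 91) offset [-1.021 -2.584  0.458] turn -0.0287
```

>>> {"fn": "servo_tool", "kwargs": {"rows": [{"offset": [-0.34, -0.86, 0], "yaw": 0, "claw": 0}, {"offset": [-0.34, -0.86, 0], "yaw": 0, "claw": 0}, {"offset": [-0.34, -0.86, 0], "yaw": 0, "claw": 0}]}}

```text
time: 60.32
ee_pos: [0.4968, -0.0451, 0.2453]
tcp_rot: [179.1, -0.6, 85.8]
wrist_force: [0.1, -1.0, -0.3]
opening: 0.0855
grasp_force: 0.0
```

>>> {"fn": "servo_tool", "kwargs": {"rows": [{"offset": [-0.34, -0.86, 0.4], "yaw": 0, "claw": 0}, {"offset": [-0.34, -0.86, 0.4], "yaw": 0, "claw": 0}, {"offset": [-0.34, -0.86, 0.4], "yaw": 0, "claw": 0}]}}

```text
time: 60.7
ee_pos: [0.4093, -0.0721, 0.2023]
tcp_rot: [179.2, -0.6, 85.8]
wrist_force: [1.0, -0.5, -0.0]
opening: 0.0852
grasp_force: 0.0
```

>>> {"fn": "servo_tool", "kwargs": {"rows": [{"offset": [-0.34, -0.86, 0.8], "yaw": -0.0287, "claw": 0}, {"offset": [-0.34, -0.86, 0.8], "yaw": -0.0287, "claw": 0}, {"offset": [-0.34, -0.86, 0.8], "yaw": -0.0287, "claw": 0}, {"offset": [-0.34, -0.86, 0.8], "yaw": -0.0287, "claw": 0}]}}

```text
time: 61.2
ee_pos: [0.3254, -0.0989, 0.123]
tcp_rot: [178.9, -0.5, 91.0]
wrist_force: [1.1, 0.1, 0.5]
opening: 0.0854
grasp_force: 0.0
```

Run:
```python
from h import *
o=get_obs();print(o["q"].round(1))
x,y,a=wrect(.011,.026,.321,-.098);plan((round(x,4),round(y,4),.032,round(a%180,2)))
```

```text
[-17.6 -26.3 -31.   84.4   0.8  71.5]
8624 rect 321.3 -100.6 size 99.8 60.1 deg -89.08 z 0.0177
from [ 0.3258 -0.0989  0.1234] [178.87  -0.5   91.02] -> (0.3213, -0.1006, 0.032, 90.92) offset [-0.016 -0.045  0.914] turn 0.0005
```

>>> {"fn": "servo_tool", "kwargs": {"rows": [{"offset": [-0.025, -0.06, 0.5], "yaw": 0, "claw": 0}, {"offset": [-0.025, -0.06, 0.8], "yaw": 0, "claw": 0}, {"offset": [-0.025, -0.06, 0.9], "yaw": 0, "claw": 0}, {"offset": [-0.025, -0.06, 0.9], "yaw": 0, "claw": 0}]}}

```text
time: 61.75
ee_pos: [0.3204, -0.1005, 0.0327]
tcp_rot: [179.0, -0.5, 91.0]
wrist_force: [0.8, 1.0, -0.8]
opening: 0.0857
grasp_force: 0.0
```

>>> {"fn": "servo_tool", "kwargs": {"rows": [{"offset": [0, 0, 0.01], "yaw": 0, "claw": 0.3}, {"offset": [0, 0, 0.01], "yaw": 0, "claw": 0.5}, {"offset": [0, 0, 0.01], "yaw": 0, "claw": 0.5}, {"offset": [0, 0, 0.01], "yaw": 0, "claw": 0.5}, {"offset": [0, 0, 0.01], "yaw": 0, "claw": 0.5}]}}

```text
time: 62.38
ee_pos: [0.3205, -0.1007, 0.0325]
tcp_rot: [178.9, -0.5, 91.0]
wrist_force: [-1.1, 0.8, 7.3]
opening: 0.0577
grasp_force: 41.0
```

>>> {"fn": "servo_tool", "kwargs": {"rows": [{"offset": [0, 0, -0.1], "yaw": 0, "claw": 0.6}, {"offset": [0, 0, -0.5], "yaw": 0, "claw": 0.6}, {"offset": [0, 0, -1], "yaw": 0, "claw": 0.6}, {"offset": [0, 0, -1], "yaw": 0, "claw": 0.6}]}}

```text
time: 62.88
ee_pos: [0.3194, -0.102, 0.1347]
tcp_rot: [178.7, -0.4, 91.0]
wrist_force: [0.5, -0.4, -2.5]
opening: 0.058
grasp_force: 44.2
```

>>> {"fn": "servo_tool", "kwargs": {"rows": [{"offset": [0, 0, -0.5], "yaw": 0, "claw": 0.6}, {"offset": [0, 0, -1], "yaw": 0, "claw": 0.6}, {"offset": [0, 0, -1], "yaw": 0, "claw": 0.6}]}}

```text
time: 63.25
ee_pos: [0.317, -0.1028, 0.2334]
tcp_rot: [178.8, -0.5, 91.0]
wrist_force: [-1.0, -0.3, -3.7]
opening: 0.0576
grasp_force: 44.9
```

Run:
```python
from h import *
plan((.587,-.0165,.24,86.0))
```

```text
from [ 0.317  -0.1028  0.2334] [178.78  -0.46  90.99] -> (0.587, -0.0165, 0.24, 86.0) offset [ 0.816  2.715 -0.066] turn 0.0277
```

>>> {"fn": "servo_tool", "kwargs": {"rows": [{"offset": [0.13, 0.45, -0.07], "yaw": 0, "claw": 0.6}, {"offset": [0.272, 0.905, -0.07], "yaw": 0, "claw": 0.6}, {"offset": [0.272, 0.905, -0.07], "yaw": 0, "claw": 0.6}]}}

```text
time: 63.62
ee_pos: [0.4073, -0.0728, 0.237]
tcp_rot: [179.2, -0.6, 91.1]
wrist_force: [-0.1, 0.6, -2.8]
opening: 0.0577
grasp_force: 45.1
```

>>> {"fn": "servo_tool", "kwargs": {"rows": [{"offset": [0.13, 0.45, 0], "yaw": 0, "claw": 0.6}, {"offset": [0.272, 0.905, 0], "yaw": 0, "claw": 0.6}, {"offset": [0.272, 0.905, 0], "yaw": 0, "claw": 0.6}]}}

```text
time: 64.0
ee_pos: [0.4969, -0.0444, 0.2387]
tcp_rot: [179.2, -0.6, 91.1]
wrist_force: [-0.4, -0.6, -2.8]
opening: 0.0577
grasp_force: 45.0
```

>>> {"fn": "servo_tool", "kwargs": {"rows": [{"offset": [0.13, 0.45, 0], "yaw": 0.0277, "claw": 0.6}, {"offset": [0.272, 0.905, 0], "yaw": 0.0277, "claw": 0.6}, {"offset": [0.272, 0.905, 0], "yaw": 0.0277, "claw": 0.6}, {"offset": [0.272, 0.905, 0], "yaw": 0.0277, "claw": 0.6}, {"offset": [0.272, 0.905, 0], "yaw": 0.0277, "claw": 0.6}]}}

```text
time: 64.62
ee_pos: [0.5848, -0.0168, 0.2438]
tcp_rot: [179.0, -0.6, 86.0]
wrist_force: [0.3, 0.0, -1.8]
opening: 0.0576
grasp_force: 45.1
```

Run:
```python
from h import *
plan((.5878,-.0165,.1895,86.0))
```

```text
from [ 0.5848 -0.0168  0.2438] [179.05  -0.62  85.98] -> (0.5878, -0.0165, 0.1895, 86.0) offset [0.005 0.029 0.543] turn -0.0001
```

>>> {"fn": "servo_tool", "kwargs": {"rows": [{"offset": [0, 0.02, 0.25], "yaw": 0, "claw": 0.6}, {"offset": [0, 0.02, 0.42], "yaw": 0, "claw": 0.6}, {"offset": [0, 0.02, 0.48], "yaw": 0, "claw": 0.6}, {"offset": [0, 0.02, 0.48], "yaw": 0, "claw": 0.6}]}}

```text
time: 65.12
ee_pos: [0.5884, -0.016, 0.1953]
tcp_rot: [179.1, -0.6, 86.0]
wrist_force: [-0.6, 0.0, -2.1]
opening: 0.0576
grasp_force: 45.1
```

>>> {"fn": "servo_tool", "kwargs": {"rows": [{"offset": [0, 0, 0.01], "yaw": 0, "claw": 0.6}, {"offset": [0, 0, 0.02], "yaw": 0, "claw": 0.6}, {"offset": [0, 0, 0.03], "yaw": 0, "claw": 0.6}, {"offset": [0, 0, 0.04], "yaw": 0, "claw": 0.6}, {"offset": [0, 0, 0.04], "yaw": 0, "claw": 0.6}]}}

```text
time: 65.75
ee_pos: [0.5888, -0.0159, 0.1911]
tcp_rot: [179.1, -0.6, 86.0]
wrist_force: [-0.5, 0.1, -2.2]
opening: 0.0575
grasp_force: 45.1
```

>>> {"fn": "servo_tool", "kwargs": {"rows": [{"offset": [0, -0.008, 0.01], "yaw": 0, "claw": 0.6}, {"offset": [0, -0.008, 0.015], "yaw": 0, "claw": 0.6}, {"offset": [0, -0.008, 0.02], "yaw": 0, "claw": 0.6}, {"offset": [0, -0.008, 0.02], "yaw": 0, "claw": 0.6}]}}

```text
time: 66.25
ee_pos: [0.5883, -0.0158, 0.1899]
tcp_rot: [179.0, -0.6, 86.0]
wrist_force: [-1.7, -1.0, 5.8]
opening: 0.0578
grasp_force: 46.7
```

>>> {"fn": "servo_tool", "kwargs": {"rows": [{"offset": [0, 0, 0], "yaw": 0, "claw": 0.4}, {"offset": [0, 0, 0], "yaw": 0, "claw": 0}, {"offset": [0, 0, 0], "yaw": 0, "claw": 0}, {"offset": [0, 0, 0], "yaw": 0, "claw": 0}, {"offset": [0, 0, -0.3], "yaw": 0, "claw": 0}, {"offset": [0, 0, -0.8], "yaw": 0, "claw": 0}, {"offset": [0, 0, -0.8], "yaw": 0, "claw": 0}, {"offset": [0, 0, -0.8], "yaw": 0, "claw": 0}]}}

```text
time: 67.25
ee_pos: [0.5868, -0.0166, 0.2687]
tcp_rot: [179.1, -0.6, 86.0]
wrist_force: [0.2, -0.2, -0.4]
opening: 0.0853
grasp_force: 0.0
```

Run:
```python
from h import *
wrect(.167,.182,.5875,-.016)
p,d=camera('wrist');cv2.imwrite('pics/w5.png',p[:,:,::-1])
p,d=camera('side');cv2.imwrite('pics/s5.png',p[:,:,::-1])
plan((.5967,.1255,.2,86.0))
```

```text
9450 rect 588.5 -17.0 size 99.9 60.2 deg 83.61 z 0.1747
from [ 0.5864 -0.0165  0.2678] [179.19  -0.62  86.01] -> (0.5967, 0.1255, 0.2, 86.0) offset [1.424 0.004 0.678] turn 0.0001
```

View pics/w5.png

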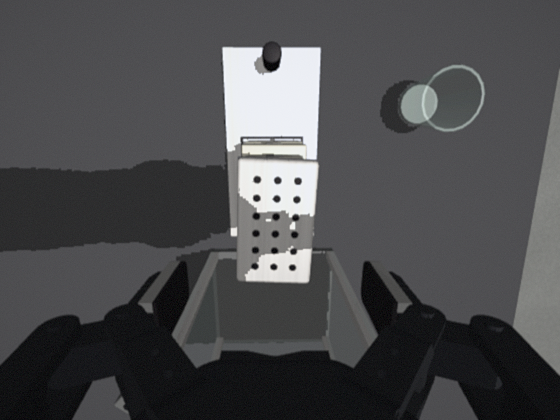

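>>> {"fn": "servo_tool", "kwargs": {"rows": [{"offset": [0.71, 0, 0], "yaw": 0, "claw": 0}, {"offset": [0.71, 0, 0], "yaw": 0, "claw": 0}, {"offset": [0.71, 0, 0], "yaw": 0, "claw": 0}]}}

```text
time: 67.78
ee_pos: [0.5914, 0.0547, 0.2692]
tcp_rot: [179.1, -0.6, 86.1]
wrist_force: [-0.3, -0.7, -0.1]
opening: 0.0852
grasp_force: 0.0
```

>>> {"fn": "servo_tool", "kwargs": {"rows": [{"offset": [0.71, -0.02, 0], "yaw": 0, "claw": 0}, {"offset": [0.71, -0.02, 0.4], "yaw": 0, "claw": 0}, {"offset": [0.71, -0.02, 0.9], "yaw": 0, "claw": 0}, {"offset": [0.71, -0.02, 0.9], "yaw": 0, "claw": 0}]}}

```text
time: 68.28
ee_pos: [0.5941, 0.1247, 0.1765]
tcp_rot: [179.5, -0.5, 86.0]
wrist_force: [0.3, -0.7, 0.8]
opening: 0.0855
grasp_force: 0.0
```

Run:
```python
from h import *
plan((.5965,.1255,.058,86.0))
```

```text
from [0.5941 0.1247 0.1765] [179.5   -0.49  85.96] -> (0.5965, 0.1255, 0.058, 86.0) offset [0.01  0.023 1.185] turn -0.0002
```

>>> {"fn": "servo_tool", "kwargs": {"rows": [{"offset": [0, 0.01, 0.4], "yaw": 0, "claw": 0}, {"offset": [0, 0.01, 0.8], "yaw": 0, "claw": 0}, {"offset": [0, 0.01, 0.9], "yaw": 0, "claw": 0}, {"offset": [0, 0.01, 0.9], "yaw": 0, "claw": 0}]}}

```text
time: 68.78
ee_pos: [0.5993, 0.1265, 0.0925]
tcp_rot: [179.0, -0.6, 86.0]
wrist_force: [-0.3, 0.1, 0.3]
opening: 0.0852
grasp_force: 0.0
```

Run:
```python
from h import *
plan((.5965,.1255,.058,86.0))
```

```text
from [0.5993 0.1265 0.0925] [179.    -0.64  85.97] -> (0.5965, 0.1255, 0.058, 86.0) offset [-0.011 -0.027  0.345] turn -0.0002
```

>>> {"fn": "servo_tool", "kwargs": {"rows": [{"offset": [-0.013, -0.033, 0.2], "yaw": 0, "claw": 0}, {"offset": [-0.013, -0.033, 0.34], "yaw": 0, "claw": 0}, {"offset": [-0.013, -0.033, 0.34], "yaw": 0, "claw": 0.3}, {"offset": [-0.013, -0.033, 0.34], "yaw": 0, "claw": 0.5}, {"offset": [-0.013, -0.033, 0.34], "yaw": 0, "claw": 0.7}, {"offset": [-0.013, -0.033, 0.34], "yaw": 0, "claw": 0.8}, {"offset": [-0.013, -0.033, 0.34], "yaw": 0, "claw": 0.9}, {"offset": [-0.013, -0.033, 0.34], "yaw": 0, "claw": 0.9}, {"offset": [-0.013, -0.033, 0.34], "yaw": 0, "claw": 0.9}]}}

```text
time: 69.9
ee_pos: [0.5964, 0.1262, 0.0575]
tcp_rot: [179.0, -0.7, 86.0]
wrist_force: [3.3, -0.3, 5.3]
opening: 0.0189
grasp_force: 39.6
```

>>> {"fn": "servo_tool", "kwargs": {"rows": [{"offset": [-0.01, 0, 0], "yaw": 0, "claw": 0.9}, {"offset": [-0.03, 0, 0], "yaw": 0, "claw": 0.9}, {"offset": [-0.06, 0, 0], "yaw": 0, "claw": 0.9}, {"offset": [-0.1, 0, 0], "yaw": 0, "claw": 0.9}, {"offset": [-0.15, 0, 0], "yaw": 0, "claw": 0.9}, {"offset": [-0.2, 0, 0], "yaw": 0, "claw": 0.9}, {"offset": [-0.26, 0, 0], "yaw": 0, "claw": 0.9}, {"offset": [-0.32, 0, 0], "yaw": 0, "claw": 0.9}, {"offset": [-0.38, 0, 0], "yaw": 0, "claw": 0.9}, {"offset": [-0.44, 0, 0], "yaw": 0, "claw": 0.9}, {"offset": [-0.5, 0, 0], "yaw": 0, "claw": 0.9}, {"offset": [-0.56, 0, 0], "yaw": 0, "claw": 0.9}]}}

```text
time: 71.4
ee_pos: [0.5927, 0.0708, 0.0575]
tcp_rot: [178.9, -0.7, 86.0]
wrist_force: [1.5, 3.8, 9.3]
opening: 0.0189
grasp_force: 40.2
```

>>> {"fn": "servo_tool", "kwargs": {"rows": [{"offset": [-0.06, 0, 0], "yaw": 0, "claw": 0.9}, {"offset": [-0.12, 0, 0], "yaw": 0, "claw": 0.9}, {"offset": [-0.18, 0, 0], "yaw": 0, "claw": 0.9}, {"offset": [-0.24, 0, 0], "yaw": 0, "claw": 0.9}, {"offset": [-0.3, 0, 0], "yaw": 0, "claw": 0.9}, {"offset": [-0.36, 0, 0], "yaw": 0, "claw": 0.9}, {"offset": [-0.42, 0, 0], "yaw": 0, "claw": 0.9}, {"offset": [-0.48, 0, 0], "yaw": 0, "claw": 0.9}, {"offset": [-0.54, 0, 0], "yaw": 0, "claw": 0.9}, {"offset": [-0.6, 0, 0], "yaw": 0, "claw": 0.9}, {"offset": [-0.65, 0, 0], "yaw": 0, "claw": 0.9}, {"offset": [-0.69, 0, 0], "yaw": 0, "claw": 0.9}]}}

```text
time: 72.9
ee_pos: [0.588, 0.0019, 0.0574]
tcp_rot: [178.9, -0.7, 86.0]
wrist_force: [-0.1, 3.5, 14.7]
opening: 0.0191
grasp_force: 40.8
```

>>> {"fn": "servo_tool", "kwargs": {"rows": [{"offset": [-0.04, 0, 0], "yaw": 0, "claw": 0.9}, {"offset": [-0.08, 0, 0], "yaw": 0, "claw": 0.9}, {"offset": [-0.12, 0, 0], "yaw": 0, "claw": 0.9}, {"offset": [-0.16, 0, 0], "yaw": 0, "claw": 0.9}, {"offset": [-0.2, 0, 0], "yaw": 0, "claw": 0.9}, {"offset": [-0.24, 0, 0], "yaw": 0, "claw": 0.9}, {"offset": [-0.28, 0, 0], "yaw": 0, "claw": 0.9}, {"offset": [-0.31, 0, 0], "yaw": 0, "claw": 0.9}, {"offset": [-0.34, 0, 0], "yaw": 0, "claw": 0.9}, {"offset": [-0.36, 0, 0], "yaw": 0, "claw": 0.9}, {"offset": [-0.37, 0, 0], "yaw": 0, "claw": 0.9}, {"offset": [-0.37, 0, 0], "yaw": 0, "claw": 0.9}]}}

```text
time: 74.4
ee_pos: [0.5855, -0.0352, 0.0574]
tcp_rot: [178.9, -0.7, 86.0]
wrist_force: [-1.3, 1.8, 16.3]
opening: 0.0188
grasp_force: 41.2
```

>>> {"fn": "servo_tool", "kwargs": {"rows": [{"offset": [-0.02, 0, -0.01], "yaw": 0, "claw": 0.9}, {"offset": [-0.04, 0, -0.01], "yaw": 0, "claw": 0.9}, {"offset": [-0.06, 0, -0.01], "yaw": 0, "claw": 0.9}, {"offset": [-0.075, 0, -0.01], "yaw": 0, "claw": 0.9}, {"offset": [-0.085, 0, -0.01], "yaw": 0, "claw": 0.9}, {"offset": [-0.09, 0, -0.01], "yaw": 0, "claw": 0.9}, {"offset": [-0.095, 0, -0.01], "yaw": 0, "claw": 0.9}]}}

```text
time: 75.28
ee_pos: [0.5849, -0.043, 0.0574]
tcp_rot: [178.9, -0.9, 86.1]
wrist_force: [2.4, 12.7, 11.2]
opening: 0.0193
grasp_force: 40.5
```

>>> {"fn": "servo_tool", "kwargs": {"rows": [{"offset": [0, 0, 0], "yaw": 0, "claw": 0.6}, {"offset": [0, 0, 0], "yaw": 0, "claw": 0.3}, {"offset": [0, 0, 0], "yaw": 0, "claw": 0}, {"offset": [0, 0, 0], "yaw": 0, "claw": 0}, {"offset": [0, 0, -0.3], "yaw": 0, "claw": 0}, {"offset": [0, 0, -0.8], "yaw": 0, "claw": 0}, {"offset": [0, 0, -0.8], "yaw": 0, "claw": 0}]}}

```text
time: 76.15
ee_pos: [0.5843, -0.046, 0.1401]
tcp_rot: [178.7, -0.6, 86.0]
wrist_force: [0.8, -0.5, -1.0]
opening: 0.0852
grasp_force: 0.0
```

>>> {"fn": "servo_tool", "kwargs": {"rows": [{"offset": [0.5, 0, -0.5], "yaw": 0, "claw": 0}, {"offset": [1, 0, -0.5], "yaw": 0, "claw": 0}, {"offset": [1, 0, -0.5], "yaw": 0, "claw": 0}]}}

```text
time: 76.53
ee_pos: [0.5888, 0.0566, 0.1869]
tcp_rot: [179.0, -0.7, 86.2]
wrist_force: [-0.3, -0.8, -0.5]
opening: 0.0855
grasp_force: 0.0
```

>>> {"fn": "servo_tool", "kwargs": {"rows": [{"offset": [1, 0, 0], "yaw": 0, "claw": 0}, {"offset": [1, 0, 0], "yaw": 0, "claw": 0}, {"offset": [1, 0, 0], "yaw": 0, "claw": 0}, {"offset": [1, 0, 0], "yaw": 0, "claw": 0}]}}

```text
time: 77.03
ee_pos: [0.5954, 0.1524, 0.1872]
tcp_rot: [179.1, -0.6, 86.0]
wrist_force: [0.4, 0.4, 1.0]
opening: 0.0855
grasp_force: 0.0
```

```bash
python3 - <<'E'
from h import *
for n,b in(("top",(150,250,290,430)),("side",(60,200,250,380))):
    p,d=camera(n);p=p[:,:,::-1];C=cloud(n,d)
    m=(C[...,2]>.06)&(C[...,2]<.078)&(p.max(2)<70)&(abs(C[...,0]-.585)<.04)&(abs(C[...,1]+.045)<.05)
    print(n,m.sum(),C[m].mean(0))
    cv2.imwrite(f"pics/{n}9.png",cv2.resize(p[b[0]:b[1],b[2]:b[3]],None,fx=4,fy=4,interpolation=cv2.INTER_CUBIC))
E
python3 -c "
import cv2,numpy as np
a,b=[cv2.imread(f'pics/{n}9.png') for n in('top','side')];o=np.zeros((560,1080,3),np.uint8);o[:400,:560]=a;o[:,560:]=b;cv2.imwrite('pics/fin.png',cv2.resize(o,(800,415)))"
```

```text
top 13 [ 0.57938897 -0.04283145  0.06925818]
side 0 [nan nan nan]<stdin>:5: RuntimeWarning: Mean of empty slice.
  ret = um.true_divide(
```

View pics/fin.png

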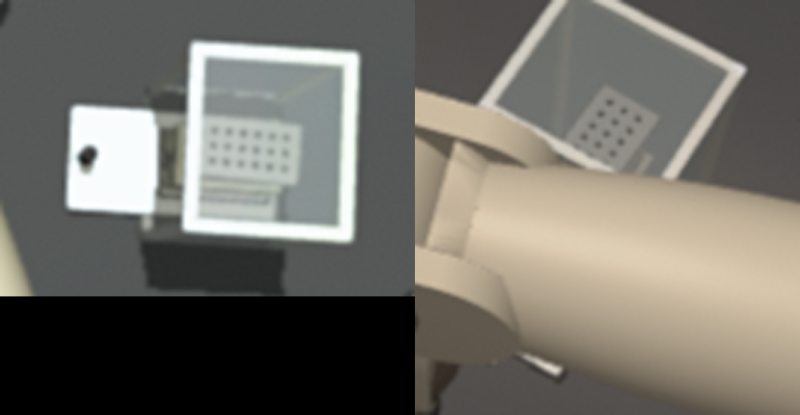

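Run:
```python
from h import *
f=lambda u,v:(290+u/2.963,150+v/2.963)
print(proj_plane("top",[f(204,117),f(301,123),f(297,184),f(203,178)],.175).round(4),proj_plane("top",[f(251.5,150.5)],.175))
print(pix("top",[[.5753,-.185,.175]]))
```

```text
[[ 0.6058 -0.1457  0.175 ]
 [ 0.5997 -0.2401  0.175 ]
 [ 0.5402 -0.2343  0.175 ]
 [ 0.5462 -0.1433  0.175 ]] [[ 0.57287644 -0.19107723  0.175     ]]
[[372.74724165 199.95994   ]]
```

```bash
python3 -c "
from workcell import *
print(job_done())"
```

```text
the job is handed in; nothing more can be done
None
```

The job is handed in: two large cases, then two small ones and the cassette on top stand as one square column on the outline. The tray is pushed home and the gripper let go, at about 77 s of 210 s. My last camera check put the cassette about 2–6 mm from the outline's centre (12 mm allowed), and I have not seen the verdict.

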